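Pack away the model-maker's support blocks and glue

TASK

Pack up the modelling bench: tip the green support blocks out of the wooden tray into the blue tub, then put the yellow lid on the tub and press it down until it is fully home and level, with every block inside. Set the empty tray back down flat on the bench, stand every fallen glue bottle upright on the black mat, and leave the spray can, paint jar and tool case where they are.

Things in the scene. Friction and masses are not known exactly. Their poses are not given: they have to be found in the camera images.
- tub: blue round open tub, fixed: outer diameter 160 mm, 125 mm high, wall 5 mm, floor 5 mm thick. Four orange spring clips at the rim (reaching 92 mm from the axis) have noses poking inward: the lid stops loosely on them, 5 to 8 mm too high, and must be pressed past them with some 10 N. Origin: centre of its underside, z up
- lid: round yellow lid, lying right way up: grey plug below, 144 mm diameter, 12 mm deep; yellow flange 172 mm diameter, 6 mm thick; black round knob 34 mm diameter, 18 to 56 mm above the origin. Origin: centre of the plug's underside, z up. Fully seated, the flange rests on the rim and the origin is 113 mm above the tub's origin
- tray: wooden tray of green blocks, 145 mm (x) by 106 mm (y), floor 4 mm, walls 30 mm high at the back (+x) and sides, open without a lip at the front (-x). Red carrying bar along y over its middle, 14 mm wide (x), 22 mm tall, centre 95 mm above the origin, on posts at the side walls; 80 mm free below it. 0.2 to 0.33 kg empty. Origin: centre of its underside, z up
- tray_lip (a point): the middle of the tray's open front edge, on its floor: 72.5 mm from the tray's origin along its -x, 4 mm up
- mat: black rubber mat, fixed on the bench, 250 mm (x) by 240 mm (y), 3 mm thick. Origin: centre of its underside; z up
- block1: green stepped support block with blue tape on its ends, 60 mm (x) by 30 mm (y) by 24 mm high (the upper 10 mm only 36 mm long), 40 g; starts in the tray; may be absent. Origin: centre of its underside
- block2: green stepped support block with blue tape on its ends, 60 mm (x) by 30 mm (y) by 24 mm high (the upper 10 mm only 36 mm long), 40 g; starts in the tray; may be absent. Origin: centre of its underside
- block3: green stepped support block with blue tape on its ends, 60 mm (x) by 30 mm (y) by 24 mm high (the upper 10 mm only 36 mm long), 40 g; starts in the tray; may be absent. Origin: centre of its underside
- block4: green stepped support block with blue tape on its ends, 60 mm (x) by 30 mm (y) by 24 mm high (the upper 10 mm only 36 mm long), 40 g; starts in the tray; may be absent. Origin: centre of its underside
- bottle1: square white glue bottle with a yellow label and a red cap: body 36 by 36 mm and 78 mm long, cap 22 mm diameter and 32 mm long, 110 mm over all, about 90 g; starts lying on its side on the mat; may be absent. Origin: centre of its square base; its x axis runs from the base to the cap, so x points up when it stands
- bottle2: square white glue bottle with a yellow label and a red cap: body 36 by 36 mm and 78 mm long, cap 22 mm diameter and 32 mm long, 110 mm over all, about 90 g; starts lying on its side on the mat; may be absent. Origin: centre of its square base; its x axis runs from the base to the cap, so x points up when it stands
- bottle3: square white glue bottle with a yellow label and a red cap: body 36 by 36 mm and 78 mm long, cap 22 mm diameter and 32 mm long, 110 mm over all, about 90 g; starts lying on its side on the mat; may be absent. Origin: centre of its square base; its x axis runs from the base to the cap, so x points up when it stands
- primer: bystander: upright spray can, 60 mm diameter, 120 mm high. Origin: centre of its underside
- paintjar: bystander: small paint jar, 54 mm diameter, 65 mm high. Origin: centre of its underside
- toolcase: bystander: flat black tool case, 120 by 180 by 50 mm. Origin: centre of its underside
Things that resemble listed ones, but are neither listed nor needed, are in the scene too. Leave any purple or turquoise look-alike of the bottle2 alone.

How it is judged:
On the way, in this order (a step that is already met when the one before it is completed fails the run):
1. the loaded tray is tipped over the tub (angle between tray's own z axis and vertical above 0.35 rad and horizontal distance between tray_lip and tub below 0.12 m and height (world z) of tray above 0.08 m), for 0.05 s.
2. every block present is inside the tub (horizontal distance between each of block1, block2, block3, block4 and tub below 0.075 m and height (world z) of each of block1, block2, block3, block4 below 0.105 m), for 0.2 s.
3. the lid is pressed home on the tub, level, with the blocks inside (all of step 2 and z of lid in the frame of tub between 0.108 and 0.1155 m and horizontal distance between lid and tub below 0.006 m and angle between lid's own z axis and vertical below 0.03 rad), for 0.2 s.
At the end, for the whole second after the job is handed in: every block present is inside the tub; the lid is seated within 2.5 mm of fully home and within 0.03 rad of level; the tray is flat on the bench (within 0.05 rad); every bottle present stands on the mat, cap up, within 0.1 rad of upright; all at rest (all of step 3 and height (world z) of tray below 0.006 m and angle between tray's own z axis and vertical below 0.05 rad and linear speed of each of tray, bottle1, bottle2, bottle3, lid below 0.02 m/s and angle between each of bottle1, bottle2, bottle3's own x axis and vertical below 0.1 rad and height (world z) of each of bottle1, bottle2, bottle3 below 0.012 m and x of bottle1 in the frame of mat between -0.125 and 0.125 m and y of bottle1 in the frame of mat between -0.12 and 0.12 m and x of bottle2 in the frame of mat between -0.125 and 0.125 m and y of bottle2 in the frame of mat between -0.12 and 0.12 m and x of bottle3 in the frame of mat between -0.125 and 0.125 m and y of bottle3 in the frame of mat between -0.12 and 0.12 m); the robot touches nothing.
It fails at once if a bystander (spray can, paint jar or tool case) is moved by more than 3 cm (distance of any of primer, paintjar, toolcase from where it was at the start of the episode above 0.03 m).
Of block1, block2, block3, block4 only 2 to 4 are there at a start; the rules pass over those that are not, and their reading is None.
Of bottle1, bottle2, bottle3 only 2 to 3 are there at a start; the rules pass over those that are not, and their reading is None.
At some moment in a run one of lid, bottle1, bottle2, bottle3 may be knocked a few centimetres aside while the robot is not near it.
It also fails if it takes over 210 s, if anything falls off the work surface, if the arm or the gripper's body presses on something with over 40 N, if the wrist force passes 120 N, or if a joint passes its speed limit or range.

ROBOT

A 6-joint arm with a two-finger parallel gripper is mounted at the origin on the work surface. World frame = base frame: x ahead of the robot, y to its left, z up, the work surface at z = 0. Lengths are in m, angles in rad, forces in N, time in s.
With the tool pointing down it reaches from about 0.4 to 0.825 m from the base axis. Payload 7 kg.
Tool frame: the origin (TCP) lies on the centre line of the jaws, within the pads' length; the fingertips stand 22 mm ahead of it and the grasp point (between the pads) lies 3 mm ahead of it; z points along the fingers, y is the line along which they close (so a half turn about z gives the same grasp; the last joint's range is limited). The gripper opens to 88 mm and grips with 3 to 60 N. Pads are 19 mm wide; open, the fingers measure 130 mm over their backs; the gripper's body (78 mm by 193 mm) begins 47 mm behind the grasp point.
Start: joints at [1.442, 0.359, 0.012, 0, -1.224, -0.288], TCP at [0.273, 0.617, 0.249] pointing down, gripper open.
Joint ranges: [-3.07, 3.07], [-1.43, 2.12], [-1.02, 1.25], [-3.03, 1.67], [-3.05, -0], [-3.03, 3.03]. Speed limits (rad/s): [2.39, 2.39, 3.01, 3.14, 3.14, 3.14].

INTERFACE

Orientations are given as [roll, pitch, yaw] about the fixed x, y, z axes, in that order (R = Rz(yaw) Ry(pitch) Rx(roll)).
In Python, from station import arm gives the robot as it stands.
- The arm moves only by the tool arm_command, never from a script. Its argument "series" is one flat list of numbers, 7 for each row, row after row: the turn, a rotation vector about the tool's x, y, z each as a share of 90 degrees, from -1 to 1, then the shift along the tool's x, y, z each as a share of 0.1 m, from -1 to 1, then the opening, from 0 (shut) to 1 (fully open). A call has 1 to 8 rows; each row is the pose to reach, as a shift and turn from the pose commanded when the call began, along the tool's axes at that moment; what a row does not reach only later rows make up. A row lasts 1/8 s, in which the tool goes at most 62.5 mm and 10.7 degrees, less where a joint would pass 70% of its speed; a pose out of reach is approached as far as the arm can. A call with a number of a shift or a turn outside -1 to 1 is refused whole. A call with a gripper value outside its range is refused whole. The fingers move at their own pace and stop on an object; "force" is the grip in N (left out, the last holds). Time passes only in rows, so rows that repeat a pose let the fingers close. It gives the time, the measured TCP pose, the force, the opening and the grip force at its end, in the units of the state.
- arm.get_state(): the state, without advancing time (a new reading comes with each control period).
- arm.grab_frame(name): name is "scene" or "top"; returns the picture (420x560x3 uint8, blue, green, red); there is no depth.
- arm.camera_model(name): a dict with "fovy" (degrees; the focal length in pixels is half the picture's height over the tangent of half this angle, whatever the lens; pixels are square), "cx", "cy" (the principal point, pixels), "D" ([k1, k2, p1, p2, k3] as OpenCV has them; the pictures are not rectified), "pose" (4x4, takes a point from camera to world coordinates). Camera axes: x right, y down, z forward; pixel columns grow to the right and rows downward; lengths in m; the calibration is good to about 2 mm. A picture is of the moment at which its call begins. camera_model takes no time and is no camera call.
- arm.job_done(): hands the job in; it is judged then, once.
The state is a dict: "t": time; "q": joint angles; "qd": joint speeds; "joint_efforts": joint torques, N m; "eef_pos": TCP position; "ee_rot": TCP orientation; "force": force on the tool from outside, world axes, zero at the start; "moment": the same for the moment, N m; "width": finger opening in m; "gripper_force": force on a finger pad.
Only numpy, scipy, OpenCV 4.12 (cv2) and the standard library are available. Lean on these libraries where they do the work, as an engineer would, in place of code of your own. Each camera call takes 0.05 s, during which the arm holds its last target. There are 200 camera calls.

## Working session

There is one attempt and no reset: what is moved stays moved. The work goes in short steps, Python scripts to look and compute and a tool call to move; the robot and the scene stay as the last step left them, time stands still between calls to the robot, and variables do not carry over. Pictures are saved under pics/ and viewed, at most 14 in all, crops included, and the job is handed in when it is done.

Besides the shell and the picture viewer there is one more tool, called as name(argument=value, ...) on one line, values as JSON. arm_command: Moves the arm, as the interface text tells. Its arguments: {"type":"object","properties":{"series":{"type":"array"},"force":{"type":"number"}},"required":["series"]}

```bash
ls; mkdir -p pics; python3 - <<'E'
from station import arm
import cv2
print(arm.get_state())
for n in("scene","top"):
    cv2.imwrite(f"pics/{n}0.png",arm.grab_frame(n)); print(arm.camera_model(n))
E
```

```text
pics
{'t': 0.0, 'q': array([ 1.44208342e+00,  3.59436910e-01,  1.10344927e-02, -3.43273523e-04,
       -1.22411698e+00, -2.88083823e-01]), 'qd': array([ 0.00020192, -0.00161704,  0.00060151,  0.00132471, -0.00017932,
        0.00028598]), 'joint_efforts': array([ 1.20999443e-04, -5.82718849e+01,  2.93053758e+01,  6.99712381e+00,
        7.01902361e-03, -1.49023922e-04]), 'eef_pos': array([0.27311119, 0.61676775, 0.24758095]), 'ee_rot': array([ 3.13984890e+00, -1.80202579e-04, -4.16913488e-01]), 'force': array([-1.37330527,  0.61060015, -0.06379362]), 'moment': array([-0.06315652,  0.0094268 , -0.03101972]), 'gripper_force': 0.0, 'width': 0.08750249514125791}
{'fovy': 48.44247028093745, 'cx': 276.7100562544684, 'cy': 210.31500152180325, 'D': array([-0.05880441,  0.        ,  0.        ,  0.        ,  0.        ]), 'pose': array([[ 0.77094336,  0.3933083 , -0.500954  ,  1.17031222],
       [ 0.63689947, -0.47321097,  0.60862997, -0.81774291],
       [ 0.00232229, -0.78827658, -0.61531671,  0.87140418],
       [ 0.        ,  0.        ,  0.        ,  1.        ]])}
{'fovy': 50.51870222928751, 'cx': 281.637895636218, 'cy': 206.6179291192941, 'D': array([-0.04663897,  0.        ,  0.        ,  0.        ,  0.        ]), 'pose': array([[-0.02890663, -0.99247425,  0.11899269,  0.32778228],
       [-0.99953159,  0.02989652,  0.00654186, -0.00899608],
       [-0.0100501 , -0.11874785, -0.99287358,  1.57245836],
       [ 0.        ,  0.        ,  0.        ,  1.        ]])}
```

View pics/scene0.png

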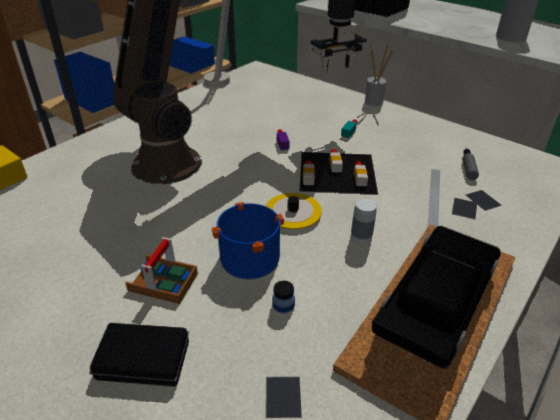

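View pics/top0.png

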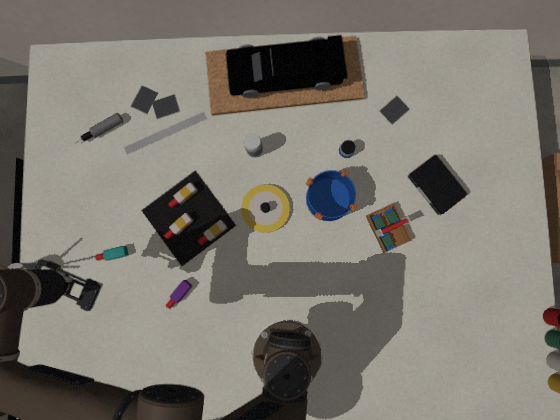

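The scene view shows the tub at (250,240), the lid at (293,208), the tray at (163,275) and three bottles on the mat. In the top view the tub is at (331,195), the lid at (266,207), the tray at (390,228) and the bottles at (183,194), (179,226) and (212,233). Next I'll enlarge both.

```bash
cat > h.py <<'E'
import numpy as np, cv2
from scipy.spatial.transform import Rotation as R
from station import arm
def cam(n):
    m=arm.camera_model(n); f=210/np.tan(np.radians(m['fovy']/2))
    return np.array([[f,0,m['cx']],[0,f,m['cy']],[0,0,1]]),np.array(m['D'],float),np.array(m['pose'])
def ray(n,uv):
    K,D,P=cam(n); p=cv2.undistortPoints(np.array([[uv]],float),K,D)[0,0]
    return P[:3,3],P[:3,:3]@np.array([p[0],p[1],1])
def plane(n,uv,z):
    o,d=ray(n,uv); return o+d*(z-o[2])/d[2]
def tri(a,b):  # scene uv, top uv
    o1,d1=ray('scene',a);o2,d2=ray('top',b)
    s=np.linalg.lstsq(np.c_[d1,-d2],o2-o1,rcond=None)[0]
    p,q=o1+s[0]*d1,o2+s[1]*d2; return (p+q)/2,np.linalg.norm(p-q)
def proj(n,X):
    K,D,P=cam(n);T=np.linalg.inv(P)
    return cv2.projectPoints(np.array(X,float).reshape(-1,1,3),cv2.Rodrigues(T[:3,:3])[0],T[:3,3],K,D)[0][:,0]
def snap(n,name,box,s):
    x0,y0,x1,y1=box; im=arm.grab_frame(n); cv2.imwrite('pics/full_'+name,im)
    cv2.imwrite('pics/'+name,cv2.resize(im[y0:y1,x0:x1],None,fx=s,fy=s,interpolation=cv2.INTER_CUBIC))
def go(pos,rpy,cmd=None):
    """turn (share of 90deg) and shift (share of 0.1 m) from current/commanded (pos,rpy)"""
    if cmd is None:
        s=arm.get_state();cmd=(s['eef_pos'],s['ee_rot'])
    R0=R.from_euler('xyz',cmd[1]); R1=R.from_euler('xyz',rpy)
    print('turn',np.round((R0.inv()*R1).as_rotvec()/(np.pi/2),3),'shift',np.round(R0.inv().apply(np.array(pos)-cmd[0])/.1,3))
E
python3 - <<'E'
from h import *
snap('top','t1.png',(135,160,425,260),2.75)
snap('scene','s1.png',(120,125,390,310),2.9)
E
```

```text
(no output)
```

View pics/t1.png

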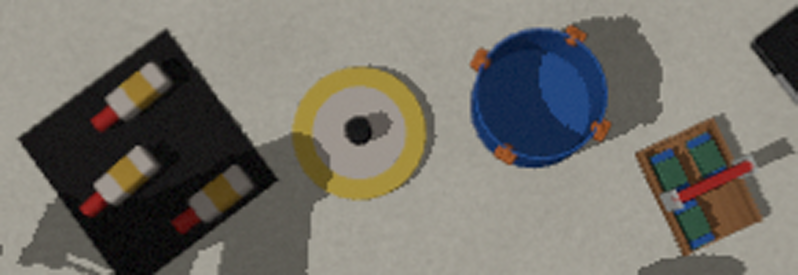

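View pics/s1.png

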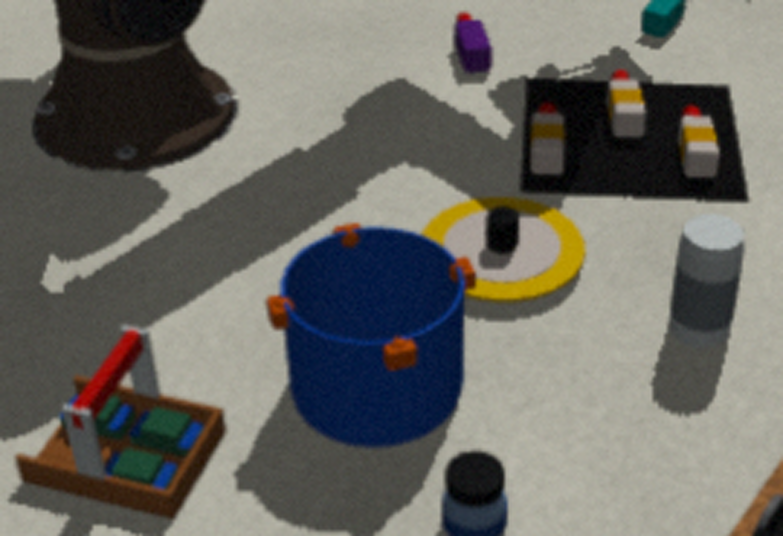

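The top crop shows the tub rim centred at (539,97) and the lid knob at (358,130). The tray's bar runs from (672,200) to (750,168), and its open front faces down towards the robot. Three blocks are visible in the tray. Three bottles lie with their caps pointing to the lower left.

```bash
python3 - <<'E'
from h import *
T=lambda x,y:(135+(x+.5)/2.75-.5,160+(y+.5)/2.75-.5)
S=lambda x,y:(120+(x+.5)/2.9-.5,125+(y+.5)/2.9-.5)
def blobs(n,full,lo,hi,box,mn=4):
    im=cv2.cvtColor(cv2.imread('pics/full_'+full),cv2.COLOR_BGR2HSV); m=cv2.inRange(im,lo,hi)
    k=np.zeros_like(m);x0,y0,x1,y1=box;k[y0:y1,x0:x1]=m[y0:y1,x0:x1]
    c=cv2.connectedComponentsWithStats(k)
    return [(tuple(np.round(c[3][i],1)),c[2][i][4]) for i in range(1,c[0]) if c[2][i][4]>=mn]
a=blobs('top','t1.png',(5,150,120),(14,255,255),(295,160,365,225)); b=blobs('scene','s1.png',(3,150,120),(14,255,255),(205,195,290,255))
print(a,b)
for (u,_) in a:
    best=min((tri(v,u)+(v,) for v,_ in b),key=lambda r:r[1]); print('clip',best)
print('rim top',plane('top',T(539,97),.125))
# lid yellow
im=cv2.cvtColor(cv2.imread('pics/full_t1.png'),cv2.COLOR_BGR2HSV);m=cv2.inRange(im,(20,120,50),(32,255,255));k=0*m;k[175:240,236:297]=m[175:240,236:297]
c=max(cv2.findContours(k,0,1)[0],key=len);e=cv2.fitEllipse(cv2.convexHull(c));print('lid top',e,plane('top',e[0],.018))
im=cv2.cvtColor(cv2.imread('pics/full_s1.png'),cv2.COLOR_BGR2HSV);
print('knob',tri(S(502,218),T(358,130)), plane('top',T(358,130),.056))
for nm,s,t in [('barnear',(80,405),(672,200)),('barfar',(133,335),(750,168))]:
    print(nm,tri(S(*s),T(*t)),plane('top',T(*t),.106))
for nm,s,t in [('BackNear',(166,500),(640,152)),('BackFar',(222,408),(715,120)),('FrontNear',(20,460),(690,252)),('FrontFar',(80,383),(766,214))]:
    print(nm,tri(S(*s),T(*t)),plane('top',T(*t),.03))
# bottles: base-top edge mid, cap tip
for nm,s1,t1,s2,t2 in [('A',(547,147),(245,178),(546,110),(178,222)),('B',(628,115),(150,155),(620,78),(86,208)),('C',(699,152),(165,75),(692,113),(98,122))]:
    print(nm,'base',plane('top',T(*t1),.039),'cap',plane('top',T(*t2),.03),tri(S(*s1),T(*t1)))
for nm,t in [('mat',(20,138)),('mat',(166,30)),('mat',(277,180))]: print(nm,plane('top',T(*t),.003))
E
```

```text
[((np.float64(343.6), np.float64(172.2)), np.int32(25)), ((np.float64(308.6), np.float64(181.0)), np.int32(22)), ((np.float64(353.0), np.float64(206.6)), np.int32(27)), ((np.float64(318.1), np.float64(215.9)), np.int32(27))] [((np.float64(239.5), np.float64(203.0)), np.int32(13)), ((np.float64(279.9), np.float64(215.9)), np.int32(17)), ((np.float64(214.9), np.float64(229.4)), np.int32(29)), ((np.float64(257.3), np.float64(244.1)), np.int32(33))]
clip (array([ 0.60953741, -0.20805656,  0.12350884]), np.float64(0.0010242439774587363), (np.float64(257.3), np.float64(244.1)))
clip (array([ 0.58342379, -0.09111279,  0.12427966]), np.float64(0.0008544359876853425), (np.float64(279.9), np.float64(215.9)))
clip (array([ 0.49360367, -0.23416297,  0.12359168]), np.float64(0.00249892250578199), (np.float64(214.9), np.float64(229.4)))
clip (array([ 0.46688416, -0.11788898,  0.1249505 ]), np.float64(0.0007852528469561633), (np.float64(239.5), np.float64(203.0)))
rim top [ 0.53496626 -0.16157479  0.125     ]
lid top ((265.2733459472656, 208.00921630859375), (47.807289123535156, 48.24688720703125),
[... 852 characters left out ...]
0.41020486,  0.10446193]), np.float64(0.04954735703472133)) [ 0.39113903 -0.45167262  0.03      ]
A base [0.45560266 0.20309805 0.039     ] cap [0.40312993 0.28996101 0.03      ] (array([0.45683951, 0.20389838, 0.04325941]), np.float64(0.0041770130584430415))
B base [0.4882467  0.32312484 0.039     ] cap [0.42410168 0.40701658 0.03      ] (array([0.48773479, 0.32255376, 0.04010245]), np.float64(0.0010109496712764755))
C base [0.59005757 0.30351157 0.039     ] cap [0.53350883 0.39171462 0.03      ] (array([0.59082961, 0.30384543, 0.04276472]), np.float64(0.0034721658785448082))
mat [0.51923343 0.50104804 0.003     ]
mat [0.65587036 0.30926406 0.003     ]
mat [0.45481374 0.16682637 0.003     ]
```

```bash
python3 - <<'E'
from h import *
T=lambda x,y:(135+(x+.5)/2.75-.5,160+(y+.5)/2.75-.5)
S=lambda x,y:(120+(x+.5)/2.9-.5,125+(y+.5)/2.9-.5)
for nm,s,t in [('bar-y',(78,403),(751,167)),('bar+y',(136,333),(672,200)),('Back-y',(166,500),(715,120)),('Back+y',(222,408),(640,152)),('F-y',(20,460),(766,214)),('F+y',(80,383),(690,252))]:
    t=(t[0],t[1]); print(nm,tri(S(*s),T(*t)),plane('top',T(*t),.106 if 'bar' in nm else .03))
# red bar centroid
for n,f in (('top','t1.png'),('scene','s1.png')):
    im=cv2.cvtColor(cv2.imread('pics/full_'+f),cv2.COLOR_BGR2HSV);m=cv2.inRange(im,(0,160,70),(4,255,255))|cv2.inRange(im,(174,160,70),(180,255,255))
    x0,y0,x1,y1=(370,210,415,245) if n=='top' else (140,232,175,275); k=0*m;k[y0:y1,x0:x1]=m[y0:y1,x0:x1]
    ys,xs=np.nonzero(k);print(n,len(xs),xs.mean(),ys.mean(),cv2.minAreaRect(np.c_[xs,ys].astype(np.float32)))
    if n=='top':print(plane('top',(xs.mean(),ys.mean()),.104));tu=(xs.mean(),ys.mean())
    else: print(tri((xs.mean(),ys.mean()),tu))
    if n=='top': v=np.polyfit(xs,ys,1)[0];a=plane('top',(tu[0]-10,tu[1]-10*v),.104);b=plane('top',(tu[0]+10,tu[1]+10*v),.104);d=a-b;print('bar dir yaw',np.arctan2(-d[0],d[1]))
E
```

```text
bar-y (array([ 0.44530318, -0.41338317,  0.10984069]), np.float64(0.001992621770351409)) [ 0.44501701 -0.41526602  0.106     ]
bar+y (array([ 0.40764513, -0.32030119,  0.10002915]), np.float64(0.0031008027539247097)) [ 0.40827964 -0.31781151  0.106     ]
Back-y (array([ 0.51330471, -0.39410855,  0.02703195]), np.float64(0.0019053292329166643)) [ 0.51235432 -0.39411975  0.03      ]
Back+y (array([ 0.47475144, -0.2951663 ,  0.03326706]), np.float64(0.0019586671323953485)) [ 0.47442531 -0.29652339  0.03      ]
F-y (array([ 0.39169257, -0.44884692,  0.03583783]), np.float64(0.0027355807401289556)) [ 0.39113903 -0.45167262  0.03      ]
F+y (array([ 0.34739068, -0.35244594,  0.02738648]), np.float64(0.002736235958366831)) [ 0.34652756 -0.35297414  0.03      ]
top 110 394.4818181818182 225.51818181818183 ((394.636962890625, 225.30133056640625), (4.220789909362793, 27.724796295166016), 65.55604553222656)
[ 0.42959093 -0.37063767  0.104     ]
bar dir yaw 0.38589037761238887
scene 188 156.4787234042553 252.82978723404256 ((156.0, 255.0), (7.600000381469727, 37.599998474121094), 36.869895935058594)
(array([ 0.42944705, -0.37081841,  0.10403137]), np.float64(0.0004662367052131493))
```

arm_command(series=[0,0,-0.1,0,0,0,1,0,0,-0.2,0,0,0,1,0,0,-0.265,0,0,0,1,0,0,-0.265,0,0,0,1])

```text
t: 0.7
eef_pos: [0.2732, 0.6171, 0.2484]
ee_rot: [3.141, 0.0, -0.001]
force: [-0.2, -0.3, -0.7]
width: 0.0877
gripper_force: 0.0
```

arm_command(series=[0,0,0,0.4,0.4,0,1,0,0,0,0.8,0.8,0,1,0,0,0,1,1,0,1])

```text
t: 1.08
eef_pos: [0.3747, 0.5152, 0.2487]
ee_rot: [3.141, -0.0, -0.005]
force: [-0.5, 0.8, 0.3]
width: 0.0876
gripper_force: 0.0
```

arm_command(series=[0,0,0,0.4,0.4,0,1,0,0,0,0.8,0.8,0,1,0,0,0,1,1,0,1,0,0,0,1,1,0,1])

```text
t: 1.58
eef_pos: [0.4744, 0.4154, 0.2485]
ee_rot: [3.141, 0.0, -0.006]
force: [-0.1, -0.2, -0.7]
width: 0.0874
gripper_force: 0.0
```

arm_command(series=[0,0,0,0,0.6,0,1,0,0,0,0,1,0,1])

```text
t: 1.82
eef_pos: [0.4724, 0.316, 0.2483]
ee_rot: [3.141, 0.0, -0.002]
force: [0.9, 0.3, 0.4]
width: 0.0875
gripper_force: 0.0
```

arm_command(series=[0,0,0,0,0.6,0,1,0,0,0,0,1,0,1])

```text
t: 2.08
eef_pos: [0.4723, 0.2157, 0.2487]
ee_rot: [-3.141, -0.0, -0.002]
force: [0.6, 1.1, 0.5]
width: 0.0874
gripper_force: 0.0
```

arm_command(series=[0,0,0,0,0.6,0,1,0,0,0,0,1,0,1])

```text
t: 2.33
eef_pos: [0.4724, 0.1158, 0.2488]
ee_rot: [-3.141, -0.0, -0.002]
force: [0.7, 0.2, -0.2]
width: 0.0875
gripper_force: 0.0
```

arm_command(series=[0,0,0,0,0.6,0,1,0,0,0,0,1,0,1])

```text
t: 2.58
eef_pos: [0.4725, 0.0159, 0.2488]
ee_rot: [-3.141, -0.0, -0.002]
force: [-0.1, -0.0, -0.1]
width: 0.0876
gripper_force: 0.0
```

arm_command(series=[0,0,0,0,0.6,0,1,0,0,0,0,1,0,1])

```text
t: 2.82
eef_pos: [0.4726, -0.0841, 0.2488]
ee_rot: [-3.141, -0.001, -0.002]
force: [1.0, 0.3, -0.7]
width: 0.088
gripper_force: 0.0
```

arm_command(series=[0,0,0,0,0.6,0,1,0,0,0,0,1,0,1])

```text
t: 3.08
eef_pos: [0.4729, -0.1842, 0.2487]
ee_rot: [-3.142, -0.0, -0.002]
force: [0.4, 1.0, -0.4]
width: 0.0875
gripper_force: 0.0
```

arm_command(series=[0,0,0,0,0.6,0,1,0,0,0,0,1,0,1])

```text
t: 3.32
eef_pos: [0.473, -0.2843, 0.2486]
ee_rot: [3.142, -0.0, -0.003]
force: [0.3, 0.5, 0.3]
width: 0.0876
gripper_force: 0.0
```

arm_command(series=[0,0,0.1,-0.2,0.4,0,1,0,0,0.2,-0.45,0.86,0,1,0,0,0.3,-0.45,0.86,0,1,0,0,0.4,-0.45,0.86,0,1,0,0,0.5,-0.45,0.86,0,1,0,0,0.62,-0.45,0.86,0,1,0,0,0.75,-0.45,0.86,0,1,0,0,0.75,-0.45,0.86,0,1])

```text
t: 4.32
eef_pos: [0.4283, -0.3683, 0.2486]
ee_rot: [-3.141, -0.0, -1.179]
force: [-0.1, 0.2, -0.3]
width: 0.0878
gripper_force: 0.0
```

```bash
python3 - <<'E'
from h import *
print(arm.get_state())
go((0.4295,-.3707,.1),(np.pi,0,-1.18))
E
```

```text
{'t': 4.325, 'q': array([-3.63828464e-01,  1.78303918e-01, -2.35027979e-01, -8.68238961e-05,
       -1.15728830e+00,  7.55873732e-01]), 'qd': array([-0.0035114 ,  0.0002992 , -0.00034463, -0.00249054,  0.00156443,
       -0.03977694]), 'joint_efforts': array([ -0.09386764, -43.24506283,  28.61560285,   6.7717427 ,
         0.07371711,  -1.26036163]), 'eef_pos': array([ 0.42829325, -0.36828961,  0.24859504]), 'ee_rot': array([-3.14140995e+00, -6.29539940e-05, -1.17878595e+00]), 'force': array([-0.10879421,  0.2203995 , -0.33242838]), 'moment': array([ 0.06184361, -0.02426215,  0.0122308 ]), 'gripper_force': 0.0, 'width': 0.0877766398235179}
turn [-0.    -0.     0.001] shift [ 0.027 -0.002  1.486]
```

arm_command(series=[0,0,0,0.02,0,0.35,1,0,0,0,0.02,0,0.7,1,0,0,0,0.02,0,1,1])

```text
t: 4.7
eef_pos: [0.4286, -0.3702, 0.1474]
ee_rot: [3.142, 0.0, -1.175]
force: [0.6, 0.9, -0.5]
width: 0.0874
gripper_force: 0.0
```

arm_command(series=[0,0,0,0,0,0.2,1,0,0,0,0,0,0.4,1,0,0,0,0,0,0.49,1,0,0,0,0,0,0.49,1])

```text
t: 5.2
eef_pos: [0.4285, -0.3705, 0.0993]
ee_rot: [3.141, 0.001, -1.177]
force: [0.3, -0.3, 0.9]
width: 0.0874
gripper_force: 0.0
```

arm_command(series=[0,0,0,0,0,0,0.5,0,0,0,0,0,0,0.3,0,0,0,0,0,0,0.2,0,0,0,0,0,0,0.1,0,0,0,0,0,0,0,0,0,0,0,0,0,0], force=50)

```text
t: 5.95
eef_pos: [0.4285, -0.3708, 0.0996]
ee_rot: [-3.142, -0.0, -1.179]
force: [-0.5, 0.1, 0.3]
width: 0.0333
gripper_force: 0.0
```

arm_command(series=[0,0,0,0,0,-0.15,0,0,0,0,0,0,-0.35,0,0,0,0,0,0,-0.6,0,0,0,0,0,0,-0.9,0,0,0,0,0,0,-1,0,0,0,0,0,0,-1,0])

```text
t: 6.7
eef_pos: [0.4288, -0.3708, 0.2005]
ee_rot: [-3.14, -0.001, -1.179]
force: [0.2, -0.2, -1.4]
width: 0.0006
gripper_force: 0.0
```

```bash
python3 - <<'E'
from h import *
s=arm.get_state();print(s['eef_pos'],s['ee_rot'],s['q'],s['force'],s['width'])
im=arm.grab_frame('scene')[200:330,100:290];im2=arm.grab_frame('top')[160:270,290:430]
cv2.imwrite('pics/g1.png',np.hstack([cv2.resize(im,(585,400)),cv2.resize(im2,(509,400))])[:,:]) if 0 else cv2.imwrite('pics/g1.png',np.vstack([cv2.resize(im,(438,300)),cv2.resize(im2,(438,300))]))
E
```

```text
[ 0.42879806 -0.37081709  0.20051183] [-3.14019606e+00 -1.23953743e-03 -1.17866662e+00] [-3.67911863e-01  2.17925557e-01 -3.00218477e-01 -7.34715877e-05
 -1.05078605e+00  7.60078887e-01] [ 0.16377873 -0.15340434 -1.37629379] 0.0006298666584852659
```

View pics/g1.png

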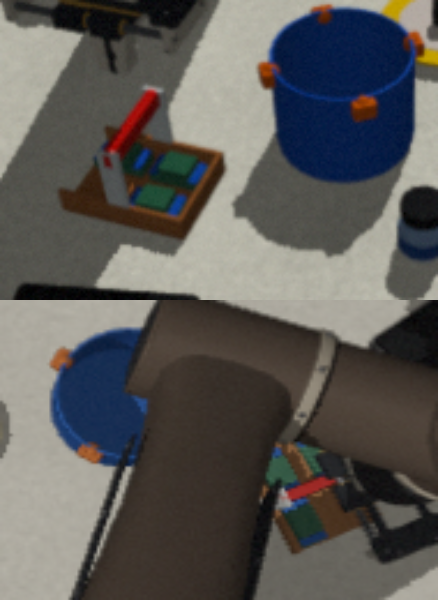

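The jaws were still closing when I lifted, so the gripper came up empty. The tray is undisturbed, so I'll repeat the grasp with a longer wait.

arm_command(series=[0,0,0,0,0,0,0.8,0,0,0,0,0,0,0.8,0,0,0,0,0,0,0.8,0,0,0,0,0,0,0.8,0,0,0,0,0,0,0.8,0,0,0,0,0,0,0.8,0,0,0,0,0,0,0.8,0,0,0,0,0,0,0.8])

```text
t: 7.8
eef_pos: [0.4285, -0.3708, 0.1996]
ee_rot: [-3.142, -0.0, -1.179]
force: [0.6, -0.0, -0.3]
width: 0.0694
gripper_force: 0.0
```

arm_command(series=[0,0,0,0,0,0.3,0.8,0,0,0,0,0,0.6,0.8,0,0,0,0,0,0.85,0.8,0,0,0,0,0,1,0.8,0,0,0,0,0,1,0.8])

```text
t: 8.43
eef_pos: [0.428, -0.3706, 0.0988]
ee_rot: [3.14, 0.001, -1.179]
force: [-0.1, -0.3, 0.0]
width: 0.07
gripper_force: 0.0
```

arm_command(series=[0,0,0,0,0,0,0,0,0,0,0,0,0,0,0,0,0,0,0,0,0,0,0,0,0,0,0,0,0,0,0,0,0,0,0,0,0,0,0,0,0,0,0,0,0,0,0,0,0,0,0,0,0,0,0,0], force=50)

```text
t: 9.43
eef_pos: [0.4284, -0.3707, 0.0995]
ee_rot: [3.141, 0.0, -1.179]
force: [-1.0, -0.2, 1.4]
width: 0.0142
gripper_force: 50.0
```

arm_command(series=[0,0,0,0,0,0,0,0,0,0,0,0,0,0,0,0,0,0,0,0,0,0,0,0,0,0,0,0])

```text
t: 9.93
eef_pos: [0.4284, -0.3707, 0.0995]
ee_rot: [3.141, 0.0, -1.179]
force: [-1.8, -1.4, 0.6]
width: 0.0138
gripper_force: 50.0
```

arm_command(series=[0,0,0,0,0,-0.1,0,0,0,0,0,0,-0.3,0,0,0,0,0,0,-0.55,0,0,0,0,0,0,-0.8,0,0,0,0,0,0,-1,0,0,0,0,0,0,-1,0])

```text
t: 10.68
eef_pos: [0.4294, -0.371, 0.2012]
ee_rot: [-3.139, -0.002, -1.178]
force: [-0.1, 0.1, -4.1]
width: 0.0138
gripper_force: 50.0
```

arm_command(series=[0,0,0,0,0,-0.25,0,0,0,0,0,0,-0.5,0,0,0,0,0,0,-0.75,0,0,0,0,0,0,-1,0,0,0,0,0,0,-1,0,0,0,0,0,0,-1,0])

```text
t: 11.42
eef_pos: [0.4279, -0.3701, 0.2976]
ee_rot: [3.14, 0.002, -1.179]
force: [-0.1, 0.1, -3.4]
width: 0.0139
gripper_force: 50.0
```

```bash
python3 - <<'E'
from h import *
s=arm.get_state();print(s['eef_pos'],s['ee_rot'],s['q'],s['force'],s['width'])
p0=s['eef_pos'];r0=s['ee_rot']
yaw=-1.52;R0=R.from_euler('xyz',(np.pi,0,yaw))
out=np.array([np.cos(.05),np.sin(.05),0]);lip=np.array([.538,-.163,.155])+.03*out
pr=(p0,r0)
for th in (0,.4,.7,.9,1.05):
    Rt=R0*R.from_rotvec([th,0,0]); tcp=lip-Rt.apply([0,.0725,.0955])
    print(th,np.round(tcp,3)); e=Rt.as_euler('xyz'); go(tcp,e,pr); pr=(tcp,e)
E
```

```text
[ 0.42793265 -0.37010699  0.29756586] [ 3.14048671e+00  2.40130668e-03 -1.17883426e+00] [-3.67864290e-01  1.52295259e-01 -1.53671841e-01 -1.02596592e-03
 -1.26728514e+00  7.60135524e-01] [-0.0623735   0.07072196 -3.44967991] 0.013889672290672141
0 [ 0.64  -0.158  0.25 ]
turn [0.001 0.001 0.217] shift [-1.149 -2.775  0.47 ]
0.4 [ 0.598 -0.16   0.271]
turn [0.255 0.    0.   ] shift [-0.     0.429 -0.207]
0.7 [ 0.562 -0.162  0.275]
turn [ 0.191 -0.     0.   ] shift [-0.     0.315 -0.172]
0.9 [ 0.538 -0.163  0.271]
turn [ 0.127  0.    -0.   ] shift [ 0.     0.204 -0.125]
1.05 [ 0.521 -0.164  0.265]
turn [0.095 0.    0.   ] shift [ 0.     0.151 -0.098]
```

arm_command(series=[0,0,0,-0.04,-0.1,0,0,0,0,0,-0.12,-0.3,0,0,0,0,0,-0.22,-0.52,0,0,0,0,0,-0.32,-0.76,0,0,0,0,0,-0.42,-1,0,0])

```text
t: 12.05
eef_pos: [0.5063, -0.2919, 0.299]
ee_rot: [3.141, 0.0, -1.178]
force: [-0.1, -0.5, -4.9]
width: 0.0134
gripper_force: 50.0
```

arm_command(series=[0,0,0,-0.1,-0.25,0,0,0,0,0,-0.2,-0.5,0,0,0,0,0,-0.31,-0.75,0,0,0,0,0,-0.42,-1,0,0])

```text
t: 12.55
eef_pos: [0.5825, -0.2149, 0.2993]
ee_rot: [3.141, 0.0, -1.178]
force: [0.0, -0.1, -4.2]
width: 0.0137
gripper_force: 50.0
```

arm_command(series=[0,0,0.03,-0.1,-0.25,0,0,0,0,0.07,-0.2,-0.45,0,0,0,0,0.11,-0.27,-0.6,0,0,0,0,0.15,-0.3,-0.7,0,0,0,0,0.19,-0.31,-0.77,0,0,0,0,0.217,-0.31,-0.775,0,0,0,0,0.217,-0.31,-0.775,0,0])

```text
t: 13.42
eef_pos: [0.6415, -0.1575, 0.2992]
ee_rot: [3.141, 0.0, -1.519]
force: [-0.2, -1.2, -5.9]
width: 0.0137
gripper_force: 50.0
```

```bash
python3 - <<'E'
from h import *
s=arm.get_state();print(s['eef_pos'],s['ee_rot'],s['q'],s['force'],s['width'])
snap('scene','p1.png',(140,110,400,290),2.5)
E
```

```text
[ 0.64154687 -0.15752652  0.2991649 ] [ 3.14112208e+00  1.00696837e-04 -1.51880635e+00] [ 5.37472824e-02  3.10134336e-01  5.61753871e-02 -1.04875064e-04
 -1.31730778e+00 -1.73096015e-03] [-0.22101514 -1.18749382 -5.88044434] 0.013735124276454045
```

View pics/p1.png

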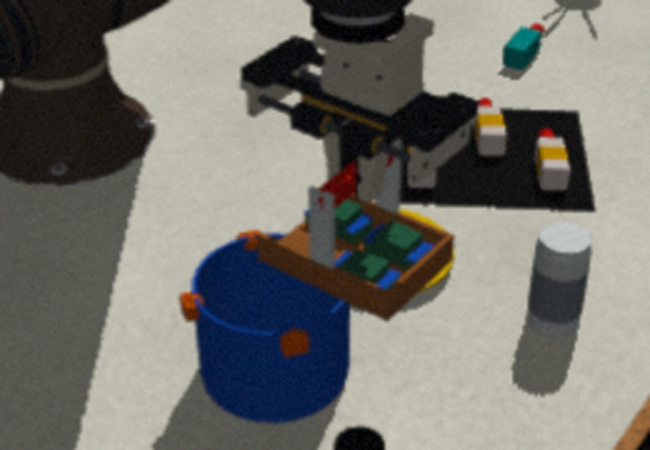

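The picture shows the level tray over the tub's far side, carrying three blocks with its open lip over the tub. I'll tip it now.

arm_command(series=[0,0,0,0,0,0.2,0,0.06,0,0,0,0.1,0.3,0,0.12,0,0,0,0.2,0.35,0,0.18,0,0,0,0.3,0.35,0,0.22,0,0,0,0.38,0.3,0,0.255,0,0,0,0.43,0.28,0,0.255,0,0,0,0.43,0.28,0])

```text
t: 14.35
eef_pos: [0.5966, -0.1606, 0.2719]
ee_rot: [-2.741, -0.0, -1.519]
force: [0.1, -0.6, -4.0]
width: 0.0133
gripper_force: 50.0
```

arm_command(series=[0.06,0,0,0,0.11,-0.05,0,0.12,0,0,0,0.2,-0.1,0,0.191,0,0,0,0.315,-0.172,0,0.191,0,0,0,0.315,-0.172,0,0.191,0,0,0,0.315,-0.172,0])

```text
t: 14.98
eef_pos: [0.5632, -0.1624, 0.2758]
ee_rot: [-2.442, -0.001, -1.519]
force: [0.4, 0.7, -4.7]
width: 0.0136
gripper_force: 50.0
```

arm_command(series=[0.06,0,0,0,0.1,-0.06,0,0.127,0,0,0,0.204,-0.125,0,0.127,0,0,0,0.204,-0.125,0,0.127,0,0,0,0.204,-0.125,0])

```text
t: 15.48
eef_pos: [0.5408, -0.1636, 0.2731]
ee_rot: [-2.24, -0.001, -1.519]
force: [1.1, 0.2, -2.4]
width: 0.0136
gripper_force: 50.0
```

```bash
python3 - <<'E'
from h import *
s=arm.get_state();print(s['eef_pos'],s['ee_rot'],s['q'],s['force'],s['width'])
im=arm.grab_frame('scene')[130:310,150:390];im2=arm.grab_frame('top')[150:250,280:420]
cv2.imwrite('pics/p2.png',np.vstack([cv2.resize(im,(440,330)),cv2.resize(im2,(440,265))]))
E
```

```text
[ 0.54078351 -0.1635942   0.27313735] [-2.23988417e+00 -6.16041020e-04 -1.51858355e+00] [ 0.05098899 -0.17285546 -0.83494611 -0.0823913  -0.00702099  0.08363158] [ 1.071186    0.17453008 -2.39013729] 0.013592038396285977
```

View pics/p2.png

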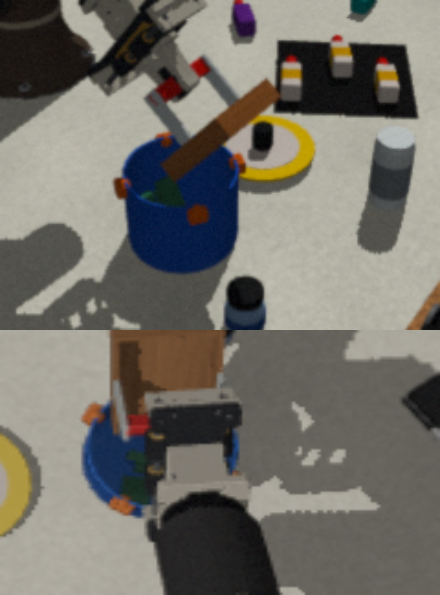

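```bash
python3 - <<'E'
from h import *
s=arm.get_state();print(s['force'],s['q'][4])
a=((.6415,-.1575,.299),(np.pi,0,-1.519));go(*a)
go((.428,-.3705,.299),(np.pi,0,-1.179),a)
E
```

```text
[ 0.17565697 -0.9446386  -3.14018997] -0.006751234448297529
turn [-0.574 -0.     0.   ] shift [-0.008 -0.833  0.631]
turn [ 0.     0.    -0.216] shift [2.017 2.242 0.   ]
```

arm_command(series=[-0.1,0,0,0,-0.14,0.1,0,-0.2,0,0,0,-0.29,0.22,0,-0.3,0,0,0,-0.43,0.33,0,-0.4,0,0,0,-0.58,0.44,0,-0.5,0,0,0,-0.73,0.55,0,-0.574,0,0,0,-0.83,0.63,0,-0.574,0,0,0,-0.83,0.63,0])

```text
t: 16.45
eef_pos: [0.6433, -0.1582, 0.2948]
ee_rot: [3.137, -0.0, -1.519]
force: [-0.1, 0.4, -3.7]
width: 0.0136
gripper_force: 50.0
```

arm_command(series=[0,0,0,0.3,0.35,0,0,0,0,0,0.67,0.75,0,0])

```text
t: 16.7
eef_pos: [0.5686, -0.2296, 0.2972]
ee_rot: [-3.141, -0.0, -1.518]
force: [0.2, -2.0, -2.4]
width: 0.0136
gripper_force: 50.0
```

arm_command(series=[0,0,0,0.35,0.4,0,0,0,0,0,0.67,0.75,0,0])

```text
t: 16.95
eef_pos: [0.4959, -0.3014, 0.2984]
ee_rot: [-3.14, -0.001, -1.519]
force: [1.4, -0.1, -2.3]
width: 0.0138
gripper_force: 50.0
```

arm_command(series=[0,0,-0.08,0.35,0.4,0,0,0,0,-0.16,0.67,0.74,0,0,0,0,-0.216,0.67,0.74,0,0,0,0,-0.216,0.67,0.74,0,0])

```text
t: 17.45
eef_pos: [0.4262, -0.3715, 0.2984]
ee_rot: [-3.141, -0.002, -1.182]
force: [0.6, -0.2, -3.0]
width: 0.0134
gripper_force: 50.0
```

```bash
python3 - <<'E'
from h import *
s=arm.get_state();print(s['eef_pos'],s['ee_rot'],s['force'],s['moment'],s['width'])
im=arm.grab_frame('scene')[110:310,110:390];im2=arm.grab_frame('top')[150:250,280:420]
cv2.imwrite('pics/p3.png',np.vstack([cv2.resize(im,(420,300)),cv2.resize(im2,(420,300))]))
E
```

```text
[ 0.42619861 -0.3714861   0.29835712] [-3.14105405e+00 -1.51223795e-03 -1.18195540e+00] [ 0.55636979 -0.23129491 -2.96476914] [0.07164207 0.00449223 0.07238099] 0.013447506467186138
```

View pics/p3.png

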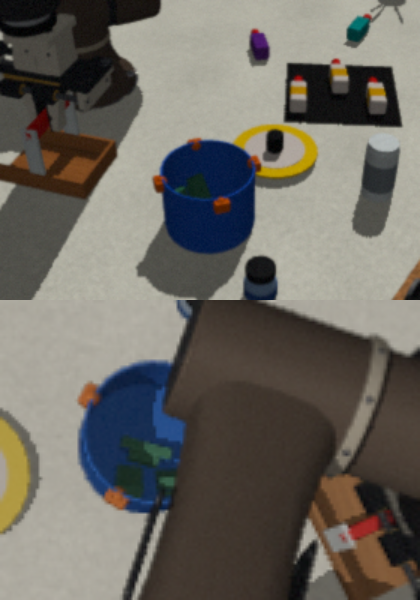

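The tray is empty and the blocks are in the tub. I'll set the tray down.

arm_command(series=[0,0,0,0.01,0,0.3,0,0,0,0,0.01,0,0.6,0,0,0,0,0.01,0,0.85,0,0,0,0,0.01,0,1,0])

```text
t: 18.05
eef_pos: [0.4267, -0.3711, 0.1965]
ee_rot: [3.14, 0.001, -1.18]
force: [-0.6, -0.1, -2.6]
width: 0.0138
gripper_force: 50.0
```

arm_command(series=[0,0,0,0,0,0.25,0,0,0,0,0,0,0.5,0,0,0,0,0,0,0.75,0,0,0,0,0,0,0.9,0,0,0,0,0,0,0.97,0,0,0,0,0,0,0.99,0,0,0,0,0,0,0.99,0])

```text
t: 18.92
eef_pos: [0.4269, -0.372, 0.0996]
ee_rot: [3.141, -0.001, -1.18]
force: [-0.0, -0.2, -3.5]
width: 0.014
gripper_force: 50.0
```

arm_command(series=[0,0,0,0,0,0,0.8,0,0,0,0,0,0,0.8,0,0,0,0,0,0,0.8,0,0,0,0,0,0,0.8,0,0,0,0,0,0,0.8,0,0,0,0,0,0,0.8,0,0,0,0,0,0,0.8,0,0,0,0,0,0,0.8])

```text
t: 19.92
eef_pos: [0.4263, -0.3717, 0.0987]
ee_rot: [3.14, 0.001, -1.18]
force: [0.0, 0.4, 0.5]
width: 0.0701
gripper_force: 0.0
```

arm_command(series=[0,0,0,0,0,-0.25,0.8,0,0,0,0,0,-0.5,0.8,0,0,0,0,0,-1,0.8,0,0,0,0,0,-1,0.8])

```text
t: 20.42
eef_pos: [0.4285, -0.373, 0.2029]
ee_rot: [-3.138, -0.005, -1.179]
force: [-0.9, 0.4, -0.2]
width: 0.0702
gripper_force: 0.0
```

arm_command(series=[0,0,0,0,0,-0.5,0.8,0,0,0,0,0,-1,0.8])

```text
t: 20.68
eef_pos: [0.4261, -0.3715, 0.2992]
ee_rot: [3.139, 0.002, -1.18]
force: [1.4, 1.0, 0.8]
width: 0.0701
gripper_force: 0.0
```

```bash
python3 - <<'E'
from h import *
s=arm.get_state();print(s['eef_pos'],s['ee_rot'],s['force'],s['moment'],s['width'])
a=((.44,.05,.298),(np.pi,0,-.4));go(*a)
E
```

```text
[ 0.42610759 -0.37151269  0.29915142] [ 3.13896911e+00  1.91587058e-03 -1.18009329e+00] [1.43904924 1.01597348 0.82552392] [-0.05070547 -0.19631614  0.01541027] 0.07013682122237298
turn [ 0.001  0.002 -0.497] shift [-3.845 -1.734  0.014]
```

arm_command(series=[0,0,-0.11,-0.5,-0.2,0,0.8,0,0,-0.22,-1,-0.41,0,0.8,0,0,-0.33,-1,-0.41,0,0.8,0,0,-0.44,-1,-0.41,0,0.8,0,0,-0.55,-1,-0.41,0,0.8,0,0,-0.66,-1,-0.41,0,0.8,0,0,-0.751,-1,-0.41,0,0.8,0,0,-0.751,-1,-0.41,0,0.8])

```text
t: 21.68
eef_pos: [0.4262, -0.2636, 0.2983]
ee_rot: [-3.141, 0.002, -0.001]
force: [-0.1, -0.3, 0.2]
width: 0.07
gripper_force: 0.0
```

arm_command(series=[0,0,0,0,-0.5,0,0.8,0,0,0,0,-1,0,0.8])

```text
t: 21.92
eef_pos: [0.4261, -0.163, 0.2982]
ee_rot: [-3.142, 0.002, -0.006]
force: [1.4, 0.3, 0.3]
width: 0.07
gripper_force: 0.0
```

arm_command(series=[0,0,0,0,-0.5,0,0.8,0,0,0,0,-1,0,0.8])

```text
t: 22.18
eef_pos: [0.4262, -0.0623, 0.2986]
ee_rot: [-3.141, 0.001, -0.005]
force: [0.8, 1.1, -0.1]
width: 0.0705
gripper_force: 0.0
```

arm_command(series=[0,0,0,0,-0.5,0,0.8,0,0,0,0,-1,0,0.8])

```text
t: 22.42
eef_pos: [0.4262, 0.0379, 0.2988]
ee_rot: [-3.141, 0.001, -0.004]
force: [1.3, -0.3, 0.1]
width: 0.0699
gripper_force: 0.0
```

arm_command(series=[0,0,0,0,-0.5,0,0.8,0,0,0,0,-1,0,0.8])

```text
t: 22.68
eef_pos: [0.4262, 0.138, 0.2988]
ee_rot: [-3.141, 0.001, -0.004]
force: [0.1, -0.4, 0.3]
width: 0.0704
gripper_force: 0.0
```

arm_command(series=[0,0,0,0,-0.5,0,0.8,0,0,0,0,-1,0,0.8,0,0,0,0,-1,0,0.8])

```text
t: 23.05
eef_pos: [0.4264, 0.239, 0.2979]
ee_rot: [3.141, 0.002, -0.001]
force: [-0.3, -0.5, 0.0]
width: 0.0699
gripper_force: 0.0
```

```bash
python3 - <<'E'
from h import *
s=arm.get_state();print(s['eef_pos'],s['ee_rot'],s['force'],s['moment'],s['width'])
a=arm.grab_frame('scene');b=arm.grab_frame('top');cv2.imwrite('pics/full_l_s.png',a);cv2.imwrite('pics/full_l_t.png',b)
cv2.imwrite('pics/p4.png',np.vstack([cv2.resize(a[120:300,110:380],(450,300),interpolation=2),cv2.resize(b[150:260,235:425],(518,300),interpolation=2)[:,:450]]))
E
```

```text
[0.42641018 0.23900199 0.29787866] [ 3.14083017e+00  2.29320647e-03 -1.08475308e-03] [-0.25112667 -0.4811751   0.04251842] [-0.12848156  0.03933045 -0.03135904] 0.06992874238305422
```

View pics/p4.png

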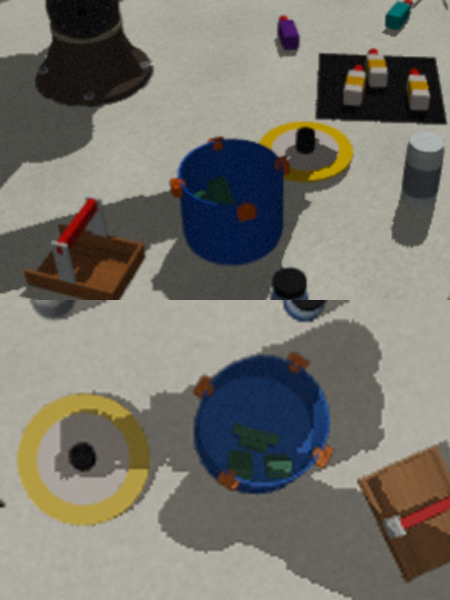

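The upper view shows the tray flat and empty with one block leaning inside the tub. The lid is unmoved, with its knob at (82,457) in the crop. Bottle A now lies closer to B, so something knocked it. I'll refine the tub and lid centres before grasping.

```bash
python3 - <<'E'
from h import *
from scipy.ndimage import map_coordinates as mc
from scipy.optimize import minimize
th=np.linspace(0,2*np.pi,360,endpoint=False)
def samp(im,n,c,r,z):
    X=np.c_[c[0]+r*np.cos(th),c[1]+r*np.sin(th),0*th+z];u=proj(n,X);return mc(im,[u[:,1],u[:,0]],order=1)
I={n:cv2.imread('pics/full_'+f).astype(float) for n,f in(('top','l_t.png'),('scene','l_s.png'))}
def fit(ch,c0,z,r1,r2,names):
    best=[]
    for n in names:
        im=ch(I[n])
        def f(c): return -np.mean(np.clip(samp(im,n,c,r1,z)-samp(im,n,c,r2,z),-30,30))
        g=[(f((c0[0]+i*.001,c0[1]+j*.001)),i,j) for i in range(-10,11) for j in range(-10,11)]
        m=min(g); top=[x for x in g if x[0]<m[0]*.97]; print(n,m,np.mean(top,0))
blue=lambda a:a[...,0]-a[...,2]; yel=lambda a:a[...,2]-a[...,0]
print('tub outer');fit(blue,(.538,-.163),.125,.078,.084,['top','scene'])
print('lid outer');fit(yel,(.5103,.0588),.017,.083,.089,['top','scene'])
E
```

```text
tub outer
top (np.float64(-27.619403544439947), 2, 0) [-27.33361306   1.          -0.5       ]
scene (np.float64(-24.162841300759833), 1, 0) [-23.86004859   1.          -0.36363636]
lid outer
top (np.float64(-30.0), -1, -1) [-29.84247298   1.25         0.93181818]Traceback (most recent call last):
  File "<stdin>", line 17, in <module>
  File "<stdin>", line 13, in fit
  File "<stdin>", line 12, in f
  File "<stdin>", line 6, in samp
  File "h.py", line 17, in proj
    K,D,P=cam(n);T=np.linalg.inv(P)
          ~~~^^^
  File "h.py", line 5, in cam
    m=arm.camera_model(n); f=210/np.tan(np.radians(m['fovy']/2))
ValueError: time passes only in moves, steps and waits
```

arm_command(series=[0,0,0,0.4,0.45,0,0.8,0,0,0,0.84,0.9,0.2,0.8])

```text
t: 23.4
eef_pos: [0.5095, 0.1476, 0.2813]
ee_rot: [-3.14, -0.002, -0.0]
force: [1.0, 1.8, -0.4]
width: 0.0702
gripper_force: 0.0
```

arm_command(series=[0,0,0,0,0.45,0.3,0.8,0,0,0,0,0.9,0.8,0.8,0,0,0,0,0.9,0.8,0.8])

```text
t: 23.78
eef_pos: [0.5053, 0.0545, 0.1966]
ee_rot: [3.139, 0.007, -0.007]
force: [0.4, 0.5, 0.8]
width: 0.0703
gripper_force: 0.0
```

```bash
python3 - <<'E'
from h import *
s=arm.get_state();print(s['eef_pos'],s['ee_rot'])
go((.5108,.059,.045),(np.pi,0,0))
E
```

```text
[0.50529993 0.05452907 0.19656338] [ 3.13948877  0.00727332 -0.00699961]
turn [ 0.001  0.005 -0.004] shift [ 0.066 -0.048  1.515]
```

arm_command(series=[0,0,0,0,0,0.4,0.8,0,0,0,0,0,0.8,0.8,0,0,0,0,0,0.8,0.8,0,0,0,0,0,0.8,0.8])

```text
t: 24.28
eef_pos: [0.509, 0.059, 0.1215]
ee_rot: [-3.141, -0.001, -0.001]
force: [0.1, -0.3, -0.6]
width: 0.0701
gripper_force: 0.0
```

```bash
python3 - <<'E'
from h import *
s=arm.get_state();print(s['eef_pos'],s['ee_rot'])
go((.5108,.059,.045),(np.pi,0,0))
E
```

```text
[0.50901656 0.05898688 0.12145533] [-3.14115166e+00 -5.61775357e-04 -5.08748841e-04]
turn [-0. -0. -0.] shift [0.017 0.    0.765]
```

arm_command(series=[0,0,0,0.01,0,0.3,0.8,0,0,0,0.02,0,0.55,0.8,0,0,0,0.02,0,0.7,0.8,0,0,0,0.02,0,0.76,0.8,0,0,0,0.02,0,0.76,0.8])

```text
t: 24.9
eef_pos: [0.5102, 0.0589, 0.0442]
ee_rot: [-3.141, 0.001, -0.0]
force: [0.5, -0.2, -0.2]
width: 0.0701
gripper_force: 0.0
```

arm_command(series=[0,0,0,0,0,0,0.1,0,0,0,0,0,0,0.1,0,0,0,0,0,0,0.1,0,0,0,0,0,0,0.1,0,0,0,0,0,0,0.1,0,0,0,0,0,0,0.1,0,0,0,0,0,0,0.1], force=40)

```text
t: 25.78
eef_pos: [0.5099, 0.0588, 0.0438]
ee_rot: [-3.141, 0.001, -0.0]
force: [-0.6, -0.2, 3.6]
width: 0.0334
gripper_force: 40.0
```

arm_command(series=[0,0,0,0,0,-0.15,0,0,0,0,0,0,-0.4,0,0,0,0,0,0,-0.7,0,0,0,0,0,0,-1,0,0,0,0,0,0,-1,0])

```text
t: 26.4
eef_pos: [0.5113, 0.0592, 0.1468]
ee_rot: [-3.139, -0.003, -0.0]
force: [-0.7, 0.6, -1.0]
width: 0.0334
gripper_force: 40.0
```

arm_command(series=[0,0,0,0,0,-0.3,0,0,0,0,0,0,-0.6,0,0,0,0,0,0,-1,0,0,0,0,0,0,-1,0])

```text
t: 26.9
eef_pos: [0.5113, 0.0591, 0.2465]
ee_rot: [-3.14, -0.003, -0.0]
force: [-0.1, 0.3, -1.5]
width: 0.033
gripper_force: 40.0
```

```bash
python3 - <<'E'
from h import *
s=arm.get_state();print(s['eef_pos'],s['ee_rot'],s['force'],s['width'])
go((.5388,-.1632,.24),(np.pi,0,0))
E
```

```text
[0.51130466 0.05912483 0.24652344] [-3.13967442e+00 -3.17070614e-03 -5.65288997e-05] [-0.08738339  0.34491973 -1.53523812] 0.03303560774171751
turn [-0.001 -0.002 -0.   ] shift [0.275 2.223 0.062]
```

arm_command(series=[0,0,0,0.05,0.3,0,0,0,0,0,0.1,0.75,0,0])

```text
t: 27.15
eef_pos: [0.5195, -0.0165, 0.2426]
ee_rot: [-3.142, 0.003, 0.002]
force: [0.7, -0.5, -1.3]
width: 0.0334
gripper_force: 40.0
```

arm_command(series=[0,0,0,0.05,0.4,0,0,0,0,0,0.1,0.75,0,0])

```text
t: 27.4
eef_pos: [0.5292, -0.0926, 0.2424]
ee_rot: [-3.141, 0.004, -0.001]
force: [0.5, 0.1, -1.4]
width: 0.0332
gripper_force: 40.0
```

arm_command(series=[0,0,0,0.05,0.4,0,0,0,0,0,0.08,0.72,0,0,0,0,0,0.08,0.72,0,0,0,0,0,0.08,0.72,0,0])

```text
t: 27.9
eef_pos: [0.5373, -0.1632, 0.2426]
ee_rot: [-3.141, 0.003, -0.001]
force: [0.7, 0.4, -0.2]
width: 0.0331
gripper_force: 40.0
```

```bash
python3 - <<'E'
from h import *
s=arm.get_state();print(s['eef_pos'],s['ee_rot'],s['force'],s['width'])
go((.5388,-.1632,.18),(np.pi,0,0))
snap('scene','p5.png',(190,130,310,290),3.6)
E
```

```text
[ 0.53733663 -0.16319669  0.24256285] [-3.14119142e+00  3.38035713e-03 -1.14223453e-03] [ 0.65222942  0.43749188 -0.22067478] 0.033058861830692246
turn [-0.     0.002 -0.001] shift [0.017 0.    0.626]
```

View pics/p5.png

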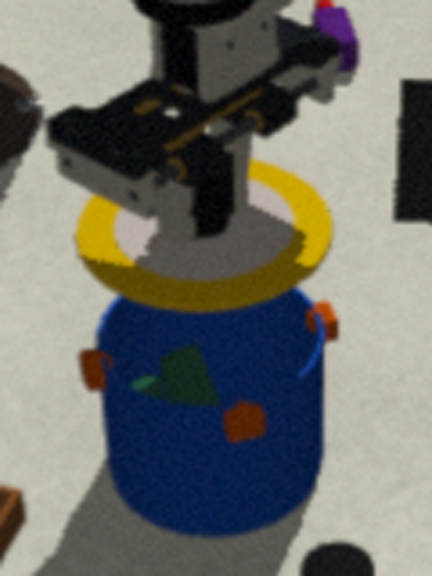

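```bash
python3 - <<'E'
from h import *
from scipy.ndimage import map_coordinates as mc
th=np.linspace(0,2*np.pi,180,endpoint=False)
im=cv2.imread('pics/full_p5.png').astype(float);ch=im[...,2]-im[...,0]
K,D,P=cam('scene');T=np.linalg.inv(P);rv=cv2.Rodrigues(T[:3,:3])[0]
def samp(c,r,z):
    u=cv2.projectPoints(np.c_[c[0]+r*np.cos(th),c[1]+r*np.sin(th),0*th+z],rv,T[:3,3],K,D)[0][:,0];return mc(ch,[u[:,1],u[:,0]],order=1)
z=.1986+.017
g=[(np.mean(np.clip(samp((.5373+i*.001,-.1632+j*.001),.083,z)-samp((.5373+i*.001,-.1632+j*.001),.089,z),-30,30)),i,j) for i in range(-10,11) for j in range(-10,11)]
m=max(g);print(m,np.mean([x for x in g if x[0]>m[0]*.97],0))
E
```

```text
(np.float64(23.704009974086194), -2, 1) [23.41757114  0.53333333 -0.64444444]
```

arm_command(series=[0,0.002,0,0.015,0,0.3,0,0,0.002,0,0.015,0,0.6,0,0,0.002,0,0.015,0,0.7,0,0,0.002,0,0.015,0,0.73,0,0,0.002,0,0.015,0,0.73,0], force=60)

```text
t: 28.58
eef_pos: [0.54, -0.1631, 0.1715]
ee_rot: [3.141, -0.003, 0.0]
force: [0.5, -0.5, -1.6]
width: 0.0331
gripper_force: 60.0
```

arm_command(series=[0,0,0,0,0,0.03,0,0,0,0,0,0,0.05,0,0,0,0,0,0,0.05,0])

```text
t: 28.95
eef_pos: [0.5394, -0.1633, 0.1657]
ee_rot: [-3.142, -0.002, -0.0]
force: [0.3, 0.3, -1.0]
width: 0.033
gripper_force: 60.0
```

arm_command(series=[0,0,0,0,0,0.02,0,0,0,0,0,0,0.03,0,0,0,0,0,0,0.03,0])

```text
t: 29.32
eef_pos: [0.5395, -0.1634, 0.1627]
ee_rot: [3.142, -0.002, -0.0]
force: [-1.3, -1.4, 2.0]
width: 0.0333
gripper_force: 60.0
```

Contact with the clips comes at about z = 0.163, as expected. Now I'll press.

arm_command(series=[0,0,0,0,0,0.02,0,0,0,0,0,0,0.03,0,0,0,0,0,0,0.03,0])

```text
t: 29.7
eef_pos: [0.5394, -0.1632, 0.1592]
ee_rot: [-3.141, -0.001, -0.0]
force: [0.6, -1.1, -0.4]
width: 0.0333
gripper_force: 60.0
```

arm_command(series=[0,0,0,0,0,0.02,0,0,0,0,0,0,0.03,0,0,0,0,0,0,0.03,0])

```text
t: 30.08
eef_pos: [0.5396, -0.1633, 0.1575]
ee_rot: [3.141, -0.002, -0.0]
force: [-1.8, 1.1, 9.7]
width: 0.0332
gripper_force: 60.0
```

arm_command(series=[0,0,0,0,0,0.015,0,0,0,0,0,0,0.015,0])

```text
t: 30.32
eef_pos: [0.5401, -0.1635, 0.1574]
ee_rot: [3.141, -0.004, 0.0]
force: [-5.8, 1.9, 18.5]
width: 0.0333
gripper_force: 60.0
```

arm_command(series=[0,0,0,0,0,0.02,0,0,0,0,0,0,0.02,0])

```text
t: 30.58
eef_pos: [0.5404, -0.164, 0.1572]
ee_rot: [3.14, -0.005, 0.001]
force: [-9.9, 2.8, 31.7]
width: 0.0333
gripper_force: 60.0
```

arm_command(series=[0,0,0,0,0,-0.03,0,0,0,0,0,0,-0.04,0])

```text
t: 30.82
eef_pos: [0.5398, -0.1634, 0.1577]
ee_rot: [3.141, -0.003, -0.0]
force: [1.5, -0.9, 2.5]
width: 0.033
gripper_force: 60.0
```

arm_command(series=[0,0,0,0,0,0,0.8,0,0,0,0,0,0,0.8,0,0,0,0,0,0,0.8,0,0,0,0,0,0,0.8,0,0,0,0,0,0,0.8,0,0,0,0,0,0,0.8])

```text
t: 31.58
eef_pos: [0.5394, -0.1633, 0.1571]
ee_rot: [-3.142, -0.002, -0.0]
force: [0.5, -0.1, 0.8]
width: 0.0701
gripper_force: 0.0
```

arm_command(series=[0,0,0,0,0,-0.2,0.8,0,0,0,0,0,-0.5,0.8,0,0,0,0,0,-1,0.8,0,0,0,0,0,-1,0.8])

```text
t: 32.08
eef_pos: [0.5414, -0.1636, 0.2615]
ee_rot: [3.141, -0.009, 0.0]
force: [0.4, 0.2, 0.3]
width: 0.0705
gripper_force: 0.0
```

arm_command(series=[0,0,0,-0.4,-0.4,0,0.8,0,0,0,-0.6,-0.9,0,0.8,0,0,0,-0.6,-1,-0.2,0.8])

```text
t: 32.45
eef_pos: [0.4769, -0.0616, 0.276]
ee_rot: [-3.141, 0.001, 0.002]
force: [2.6, -0.6, 0.0]
width: 0.0702
gripper_force: 0.0
```

arm_command(series=[0,0,0,0,-0.5,0,0.8,0,0,0,0,-1,0,0.8,0,0,0,0,-1,0,0.8])

```text
t: 32.83
eef_pos: [0.4791, 0.0392, 0.2767]
ee_rot: [-3.141, -0.001, 0.003]
force: [-0.2, -0.3, 0.6]
width: 0.0699
gripper_force: 0.0
```

```bash
python3 - <<'E'
from h import *
s=arm.get_state();print(s['eef_pos'],s['ee_rot'],s['q'])
a=arm.grab_frame('scene');b=arm.grab_frame('top');cv2.imwrite('pics/full_m_s.png',a);cv2.imwrite('pics/full_m_t.png',b)
x=cv2.resize(a[120:280,200:390],(594,500),interpolation=2)[:300];
y=cv2.resize(b[160:270,135:365],(627,300),interpolation=2);w=np.zeros((600,627,3),np.uint8)
w[:300,:627]=cv2.resize(a[120:290,200:400],(627,533),interpolation=2)[:300];w[300:]=y
cv2.imwrite('pics/p6.png',w)
E
```

```text
[0.47913486 0.0392292  0.27665106] [-3.14118488e+00 -1.47790573e-03  3.23005564e-03] [ 4.92356043e-01  1.33182203e-02 -3.56853630e-01  3.58946030e-04
 -1.19912829e+00  1.08154053e+00]
```

View pics/p6.png

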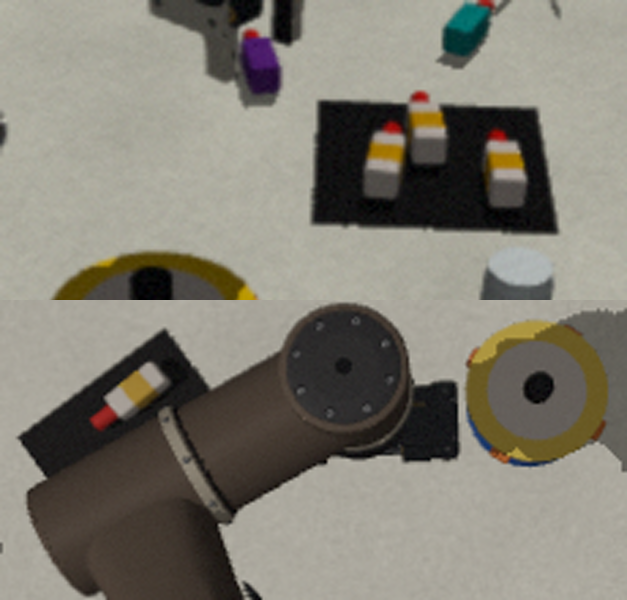

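The lid is seated over the tub, with its knob at the centre of the rim. B and C look unchanged and A has shifted. I'll measure them now.

```bash
python3 - <<'E'
from h import *
S=lambda x,y:(200+(x+.5)/3.135-.5,120+(y+.5)/3.135-.5)
for n,b,c in (('A',(385,163),(393,123)),('B',(429,137),(419,94)),('C',(506,170),(497,131))):
    p=plane('scene',S(*b),.039);q=plane('scene',S(*c),.03);d=q-p;print(n,p,q,'dir',np.arctan2(d[1],d[0]),np.hypot(d[0],d[1]))
for t in ((317,103),(540,108),(555,230),(312,222)): print('mat',plane('scene',S(*t),.003))
E
```

```text
A [0.47694005 0.25785469 0.039     ] [0.43036098 0.34022608 0.03      ] dir 2.085443807373653 0.09462903966946833
B [0.48388382 0.32922954 0.039     ] [0.41737819 0.40993336 0.03      ] dir 2.2600430533861857 0.10457583310192582
C [0.58037691 0.32725268 0.039     ] [0.52630796 0.39923824 0.03      ] dir 2.215006309158257 0.09002984177568989
mat [0.31461151 0.35719739 0.003     ]
mat [0.51731751 0.51276415 0.003     ]
mat [0.65126749 0.31385492 0.003     ]
mat [0.45289167 0.16669663 0.003     ]
```

arm_command(series=[0,0,0,0,0.5,0,0.8,0,0,0,0,1,0,0.8])

```text
t: 33.17
eef_pos: [0.4789, -0.065, 0.2768]
ee_rot: [3.142, -0.001, 0.0]
force: [1.0, -0.2, 0.9]
width: 0.0702
gripper_force: 0.0
```

arm_command(series=[0,0,0,0,0.5,0,0.8,0,0,0,0,1,0,0.8])

```text
t: 33.42
eef_pos: [0.4784, -0.166, 0.2769]
ee_rot: [-3.142, -0.002, -0.002]
force: [0.6, 0.6, -0.4]
width: 0.0702
gripper_force: 0.0
```

```bash
cat > bot.py <<'E'
from h import *
from scipy.optimize import minimize
MAT=[(.519,.503),(.653,.311),(.454,.167),(.317,.357)]
t=np.linspace(0,2*np.pi,16,endpoint=False)
PTS=np.vstack([[(x,y,z) for x in(0,.078) for y in(-.018,.018) for z in(-.018,.018)]]);CAP=np.array([(x,.011*np.cos(a),.011*np.sin(a)) for x in(.078,.11) for a in t])
def masks(tag):
    M={}
    for n in('scene','top'):
        im=arm.grab_frame(n);cv2.imwrite(f'pics/full_{tag}_{n}.png',im)
        z=np.zeros(im.shape[:2],np.uint8);h=.0
        P=np.vstack([proj(n,[(x,y,.003) for x,y in MAT])]).astype(np.int32);cv2.fillConvexPoly(z,P,255)
        b=cv2.GaussianBlur(im,(3,3),0);M[n]=((b.max(2)>M_T)&(z>0))
    return M
M_T=62
CAMS={n:cam(n) for n in('scene','top')}
def sil(n,pts,sc=4):
    K,D,P=CAMS[n];T=np.linalg.inv(P);u=cv2.projectPoints(pts,cv2.Rodrigues(T[:3,:3])[0],T[:3,3],K,D)[0][:,0]
    return cv2.convexHull(((u+.5)*sc).astype(np.float32)).astype(np.int32)
def world(p,pts):
    x,y,yw=p;c,s=np.cos(yw),np.sin(yw);return np.c_[x+c*pts[:,0]-s*pts[:,1],y+s*pts[:,0]+c*pts[:,1],.021+pts[:,2]]
def cost(ps,M,rois):
    e=0
    for n in M:
        x0,y0,x1,y1=rois[n];z=np.zeros((1680,2240),np.uint8)
        for p in np.reshape(ps,(-1,3)):
            for q in(PTS,CAP): cv2.fillConvexPoly(z,sil(n,world(p,q)),255)
        z=cv2.resize(z,(560,420),interpolation=cv2.INTER_AREA)/255.
        e+=np.abs(z-M[n])[y0:y1,x0:x1].sum()
    return e
E
python3 - <<'E'
from bot import *
M=masks('n')
for n in M:print(n,M[n].sum())
rois={n:(*np.min(proj(n,[(x,y,.003) for x,y in MAT]),0).astype(int),*np.max(proj(n,[(x,y,.003) for x,y in MAT]),0).astype(int)+1) for n in M}
p0=np.array([.4769,.2579,2.1,.486,.326,2.22,.586,.315,2.15])
def f(d): return cost(p0+d*np.tile([.001,.001,.02],3),M,rois)
print(f(0*p0));b=0*p0
for k in range(2):
    r=minimize(f,b,method='Powell',options=dict(xtol=.2,ftol=1e-3,maxiter=6));b=r.x
print(r.fun);print(np.round((p0+b*np.tile([.001,.001,.02],3)).reshape(3,3),4))
w=[cv2.resize((M[n][y0:y1,x0:x1]*255).astype(np.uint8),(390,360),interpolation=0) for n in M for x0,y0,x1,y1 in [rois[n]]]
ov=[]
for n in M:
    im=cv2.resize(cv2.imread(f'pics/full_n_{n}.png'),None,fx=4,fy=4,interpolation=2)
    for p in (p0+b*np.tile([.001,.001,.02],3)).reshape(3,3):
        for q in(PTS,CAP): cv2.polylines(im,[sil(n,world(p,q))],True,(0,255,0),1)
    x0,y0,x1,y1=[4*v for v in rois[n]];ov.append(cv2.resize(im[y0:y1,x0:x1],(400,400)))
cv2.imwrite('pics/p7.png',np.hstack(ov))
E
```

```text
scene 795
top 1109
694.4941176470588
480.87450980392157
[[0.4816 0.2436 2.0287]
 [0.489  0.3274 2.2482]
 [0.5959 0.3114 2.1989]]
```

View pics/p7.png

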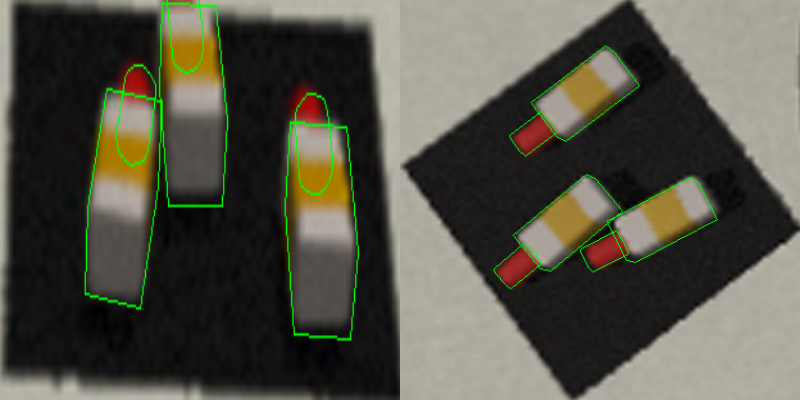

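The overlay matches all three bottles in both views: A at (0.482,0.244), B at (0.489,0.327) and C at (0.596,0.311). A's cap lies beside B, so A goes first. I'll fit the arm's kinematics to check that the 90° turn is within reach.

```bash
cat > kin.py <<'E'
import numpy as np
from scipy.spatial.transform import Rotation as R
from scipy.optimize import least_squares
Q=np.array([[1.44208,.35944,.01103,-.0003,-1.22412,-.28808],[-.36383,.17830,-.23503,0,-1.15729,.75587],[-.36791,.21793,-.30022,0,-1.05079,.76008],[-.36786,.15230,-.15367,-.001,-1.26729,.76014],[.05375,.31013,.05618,0,-1.31731,-.00173],[.05099,-.17286,-.83495,-.08239,-.00702,.08363],[.49236,.01332,-.35685,.0004,-1.19913,1.08154]])
X=np.array([[.27311,.61677,.24758],[.42829,-.36829,.2486],[.4288,-.37082,.20051],[.42793,-.37011,.29757],[.64155,-.15753,.29916],[.54078,-.16359,.27314],[.47913,.03923,.27665]])
E6=R.from_euler('xyz',[-2.23988,-.0006,-1.51858])
ry=lambda a:R.from_euler('y',a); rx=lambda a:R.from_euler('x',a)
def fk(q,p,s4=1,s6=1):
    a1,z0,L2,L3,a3,d,off=p
    B=R.from_euler('z',q[0]); A2=B*ry(q[1]); A3=B*ry(q[1]-q[2])
    F=A3*rx(s4*q[3])*ry(-q[4])*rx(s6*q[5])
    P=B.apply([a1,-off,z0])+A2.apply([0,0,L2])+A3.apply([L3,0,a3])+F.apply([d,0,0])
    return P,F
def fit(s4=1):
    f=lambda p:np.concatenate([(np.array([fk(q,p,s4)[0] for q in Q])-X).ravel(),.01*(p-p0)*[1,1,1,1,1,1,0]])
    p0=np.array([.05,.3,.35,.35,0,.3,.19]); return least_squares(f,p0)
# tool frame at F: x forward = tool z ; tool axes const C
# tool-down, q6=0: tool x = az q1-90deg (yaw=q1-pi/2): local y axis is az q1+90 => tool x=-Fy ; z=Fx ; y = z cross x = Fx x -Fy = -Fz
C=R.from_matrix(np.array([[0,0,1],[-1,0,0],[0,-1,0]],float))
LIM=np.array([[-3.07,3.07],[-1.43,2.12],[-1.02,1.25],[-3.03,1.67],[-3.05,0],[-3.03,3.03]])
E
python3 - <<'E'
from kin import *
for s4 in(1,-1):
    r=fit(s4);print(s4,np.round(r.x,4),np.abs(np.array([fk(q,r.x,s4)[0] for q in Q])-X).max(1))
p=r.x
for s4 in(1,-1):
  for s6 in(1,-1):
    print(s4,s6,[round(((fk(Q[i],p,s4,s6)[1]*C).inv()*e).magnitude(),4) for i,e in((0,R.from_euler('xyz',[np.pi,0,-.4169])),(1,R.from_euler('xyz',[np.pi,0,-1.1788])),(5,E6))])
E
```

```text
1 [-0.0101  0.1774  0.5978  0.4713  0.0107  0.3384  0.1915] [0.00048705 0.00086093 0.00205664 0.00047201 0.00110642 0.00187665
 0.00084967]
-1 [-0.0101  0.1775  0.5978  0.4713  0.0106  0.3384  0.1917] [0.00047968 0.00086135 0.00205779 0.0004724  0.00109786 0.00187747
 0.0007172 ]
1 1 [0.5764, 1.5117, 0.0027]
1 -1 [0.0018, 0.0002, 0.1648]
-1 1 [0.5762, 1.5117, 0.1672]
-1 -1 [0.0018, 0.0002, 0.0]
```

```bash
cat >> kin.py <<'E'
p=fit(-1).x
def ik(pos,Rt,seeds):
    best=None
    for s in seeds:
        f=lambda q:np.concatenate([(fk(q,p,-1,-1)[0]-pos)*5,((fk(q,p,-1,-1)[1]*C).inv()*Rt).as_rotvec()])
        r=least_squares(f,np.clip(s,LIM[:,0]+.02,LIM[:,1]-.02),bounds=(LIM[:,0]+.01,LIM[:,1]-.01),max_nfev=80)
        if best is None or r.cost<best[0]: best=(r.cost,r.x)
        if best[0]<1e-7: break
    return best
def Rlie(yaw,beta,k):
    """bottle axis azimuth yaw; tool z=down cosb - a sinb ; tool y horizontal; k=+1: tool x ~ +a"""
    a=np.array([np.cos(yaw),np.sin(yaw),0]);z=np.array([0,0,-np.cos(beta)])-a*np.sin(beta)
    x=k*(a*np.cos(beta)-np.array([0,0,np.sin(beta)]));return R.from_matrix(np.c_[x,np.cross(z,x),z])
def Rstand(gam,beta,k):
    # rotate lying pose with yaw gam by 90deg taking a->up about horizontal axis n
    a=np.array([np.cos(gam),np.sin(gam),0]);n=np.cross(a,[0,0,1]);return R.from_rotvec(n*np.pi/2)*Rlie(gam,beta,k)
E
python3 - <<'E'
from kin import *
q0=np.array([.6,.3,-.3,0,-1.2,0]);seeds=[q0+np.array([0,0,0,d,0,e]) for d in(0,-1.3,1.2,-2.5) for e in(0,1.5,-1.5)]
b=dict(A=(.4816,.2436,2.029),B=(.489,.327,2.248),C=(.596,.311,2.199))
for n,(x,y,w) in b.items():
  for bt in (20,30):
    be=np.radians(bt)
    g=np.array([x,y,0])+.038*np.array([np.cos(w),np.sin(w),0])
    for k in(1,-1):
        Rl=Rlie(w,be,k);c,q=ik(np.array([g[0],g[1],.022])-.003*Rl.as_matrix()[:,2],Rl,seeds)
        print(n,bt,k,'lie',round(c,6),np.round(q,2))
        for gam in(w-.9,w-.4,w,w+.4,w+.9):
            Rs=Rstand(gam,be,k);c,q=ik(np.array([g[0],g[1],.05])-.003*Rs.as_matrix()[:,2],Rs,seeds)
            if c<1e-5: print('   stand',round(gam,2),round(c,7),np.round(q,2))
E
```

```text
A 20 1 lie 0.0 [ 1.09  0.44 -0.5   0.37 -0.87  2.23]
   stand 1.63 0.0 [ 0.32  0.7  -0.74 -1.78 -1.19 -1.7 ]
   stand 2.03 0.0 [ 0.3   0.77 -0.46 -1.31 -1.29 -1.93]
   stand 2.43 0.0 [ 0.37  0.85 -0.2  -0.98 -1.49 -2.03]
   stand 2.93 0.0 [ 0.5   0.95  0.07 -0.68 -1.76 -2.01]
A 20 -1 lie 0.0 [ 1.09  0.44 -0.5   0.37 -0.87 -0.91]
   stand 1.63 0.0 [ 0.32  0.7  -0.74 -1.78 -1.19  1.44]
   stand 2.03 0.0 [ 0.3   0.77 -0.46 -1.31 -1.29  1.22]
   stand 2.43 0.0 [ 0.37  0.85 -0.2  -0.98 -1.49  1.11]
   stand 2.93 0.0 [ 0.5   0.95  0.07 -0.68 -1.76  1.13]
A 30 1 lie 0.0 [ 1.17  0.5  -0.48  0.46 -1.01  2.09]
   stand 1.63 0.0 [ 0.37  0.58 -0.75 -1.74 -0.99 -1.85]
   stand 2.03 0.0 [ 0.35  0.67 -0.48 -1.24 -1.14 -2.04]
   stand 2.43 0.0 [ 0.4   0.76 -0.24 -0.92 -1.36 -2.09]
   stand 2.93 0.0 [ 0.53  0.86  0.01 -0.62 -1.62 -2.03]
A 30 -1 lie 0.0 [ 1.17  0.5  -0.48  0.46 -1.01 -1.05]
   stand 1.63 0.0 [ 0.37  0.58 -0.75 -1.74 -0.99  1.3 ]
   stand 2.03 0.0 [ 0.35  0.67 -0.48 -1.24 -1.14  1.11]
   stand 2.43 0.0 [ 0.4   0.76 -0.24 -0.92 -1.36  1.05]
   stand 2.93 0.0 [ 0.53  0.86  0.01 -0.62 -1.
[... 1957 characters left out ...]
1 0.0 [ 0.55  1.15  0.56 -0.63 -2.04  1.02]
C 30 1 lie 0.0 [ 1.08  0.61 -0.25  0.55 -1.03  2.32]
   stand 1.3 0.0 [ 0.51  0.59 -0.71 -2.21 -0.87 -1.82]
   stand 1.8 0.0 [ 0.39  0.71 -0.36 -1.43 -1.04 -2.15]
   stand 2.2 0.0 [ 0.39  0.82 -0.08 -1.06 -1.3  -2.25]
   stand 2.6 0.0 [ 0.45  0.94  0.2  -0.81 -1.58 -2.24]
   stand 3.1 0.0 [ 0.57  1.06  0.47 -0.55 -1.89 -2.1 ]
C 30 -1 lie 0.0 [ 1.08  0.61 -0.25  0.55 -1.03 -0.82]
   stand 1.3 0.0 [ 0.51  0.59 -0.71 -2.21 -0.87  1.32]
   stand 1.8 0.0 [ 0.39  0.71 -0.36 -1.43 -1.04  1.  ]
   stand 2.2 0.0 [ 0.39  0.82 -0.08 -1.06 -1.3   0.89]
   stand 2.6 0.0 [ 0.45  0.94  0.2  -0.81 -1.58  0.9 ]
   stand 3.1 0.0 [ 0.57  1.06  0.47 -0.55 -1.89  1.04]
```

```bash
cat > plan.py <<'E'
from h import *
from kin import Rlie,Rstand,ik,fk
np.set_printoptions(suppress=True)
U=np.array([.82,.572,0]);V=np.array([-.572,.82,0]);MC=np.array([.486,.3345,0])
def lie(b,s,beta=30,k=-1,dz=0):
    x,y,w=b;Rl=Rlie(w,np.radians(beta),k);g=np.array([x,y,.028+dz])+s*np.array([np.cos(w),np.sin(w),0])
    return g-.003*Rl.as_matrix()[:,2],Rl.as_euler('xyz')
def stand(u,v,gam,s,beta=30,k=-1,dz=0):
    Rs=Rstand(gam,np.radians(beta),k);a=np.array([np.cos(gam),np.sin(gam),0])
    return MC+u*U+v*V+[0,0,.003+s+dz]-.007*a-.003*Rs.as_matrix()[:,2],Rs.as_euler('xyz')
def chain(*ps):
    cmd=None
    for q in ps: print(np.round(q[0],3));go(*q,cmd);cmd=q
A=(.4816,.2436,2.029);B=(.489,.327,2.248);C=(.596,.311,2.199)
E
python3 - <<'E'
from plan import *
print('primer',plane('top',(252,146),.12))
l=lie(A,.04);print('A');chain(((.44,.15,.28),(np.pi,0,0)),((.44,.25,.28),l[1]),lie(A,.04,dz=.1),l,lie(A,.04,dz=.15),stand(-.1,-.09,2.029,.04,dz=.1),stand(-.1,-.09,2.029,.04))
E
```

```text
primer [0.70910259 0.09383061 0.12      ]
A
[0.44 0.15 0.28]
turn [ 0.    -0.    -0.004] shift [-0.4   -3.177 -0.037]
[0.44 0.25 0.28]
turn [-0.185  0.298  0.691] shift [ 0. -1. -0.]
[0.463 0.281 0.131]
turn [0. 0. 0.] shift [-0.897 -0.345  1.207]
[0.463 0.281 0.031]
turn [0. 0. 0.] shift [-0.5   -0.     0.866]
[0.463 0.281 0.181]
turn [0. 0. 0.] shift [ 0.75   0.    -1.299]
[0.46  0.195 0.145]
turn [-0. -1. -0.] shift [0.473 0.412 0.69 ]
[0.46  0.195 0.045]
turn [0. 0. 0.] shift [ 0.866 -0.     0.5  ]
```

arm_command(series=[0,0,0,-0.1,-0.5,0,0.65,0,0,0,-0.2,-1,0,0.65])

```text
t: 33.78
eef_pos: [0.4585, -0.0638, 0.2764]
ee_rot: [3.141, -0.001, -0.005]
force: [0.9, 0.6, -0.0]
width: 0.0586
gripper_force: 0.0
```

arm_command(series=[0,0,0,-0.1,-0.5,0,0.65,0,0,0,-0.2,-1,0,0.65])

```text
t: 34.02
eef_pos: [0.4386, 0.0374, 0.2769]
ee_rot: [-3.141, -0.002, -0.002]
force: [1.0, -0.6, 0.9]
width: 0.0573
gripper_force: 0.0
```

arm_command(series=[0,0,0,0,-0.5,0,0.65,0,0,0,0,-1,0,0.65])

```text
t: 34.28
eef_pos: [0.4389, 0.1377, 0.2772]
ee_rot: [-3.141, -0.002, -0.001]
force: [1.4, -0.7, 0.7]
width: 0.0568
gripper_force: 0.0
```

arm_command(series=[-0.02,0.04,0.09,0,-0.3,0,0.65,-0.05,0.08,0.18,0,-0.6,0,0.65,-0.08,0.12,0.28,0,-1,0,0.65,-0.1,0.16,0.38,0,-1,0,0.65,-0.13,0.2,0.48,0,-1,0,0.65,-0.16,0.25,0.58,0,-1,0,0.65,-0.185,0.298,0.691,0,-1,0,0.65,-0.185,0.298,0.691,0,-1,0,0.65])

```text
t: 35.28
eef_pos: [0.4394, 0.2367, 0.2759]
ee_rot: [3.141, -0.526, -1.112]
force: [0.1, -0.0, -0.0]
width: 0.0568
gripper_force: 0.0
```

```bash
python3 - <<'E'
from plan import *
s=arm.get_state();print(s['eef_pos'],s['q'],s['width']);chain(lie(A,.04,dz=.1),lie(A,.04))
E
```

```text
[0.43940431 0.23670442 0.27586808] [ 1.16903142  0.1442717  -0.48081944  0.40249421 -1.32816177 -0.88486046] 0.056769469696224706
[0.463 0.281 0.131]
turn [ 0.    -0.001  0.   ] shift [-0.98  -0.41   1.111]
[0.463 0.281 0.031]
turn [0. 0. 0.] shift [-0.5   -0.     0.866]
```

arm_command(series=[0,0,0,-0.4,-0.2,0.4,0.65,0,0,0,-0.9,-0.41,0.9,0.65,0,0,0,-0.98,-0.41,1,0.65,0,0,0,-0.98,-0.41,1,0.65])

```text
t: 35.78
eef_pos: [0.4608, 0.2849, 0.1401]
ee_rot: [3.139, -0.525, -1.11]
force: [0.8, 0.1, -0.2]
width: 0.0571
gripper_force: 0.0
```

arm_command(series=[0,0,0,-0.1,0,0.3,0.65,0,0,0,-0.25,0,0.55,0.65,0,0,0,-0.25,0,0.55,0.65,0,0,0,-0.25,0,0.55,0.65])

```text
t: 36.28
eef_pos: [0.4643, 0.2816, 0.0832]
ee_rot: [-3.138, -0.523, -1.114]
force: [0.6, 0.7, 1.1]
width: 0.0566
gripper_force: 0.0
```

```bash
python3 - <<'E'
from plan import *
s=arm.get_state();print(s['eef_pos'],s['force'],s['width']);chain(lie(A,.04))
snap('scene','p8.png',(260,100,410,210),5)
E
```

```text
[0.46426618 0.28156688 0.08315707] [0.64399326 0.65821785 1.087879  ] 0.056583103736774186
[0.463 0.281 0.031]
turn [-0.002  0.001 -0.001] shift [-0.26   0.014  0.456]
```

View pics/p8.png

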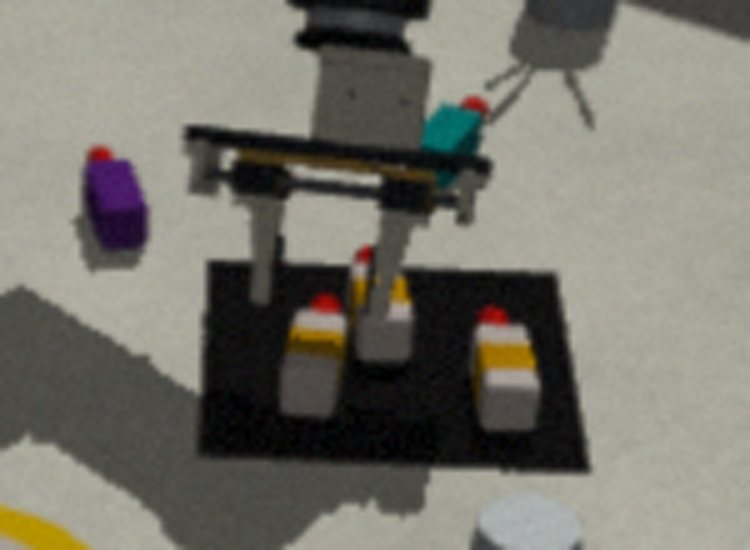

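The fingers straddle bottle A without touching it. I'll grip it and lift.

arm_command(series=[0,0,0,-0.13,0,0.23,0.65,0,0,0,-0.26,0.01,0.45,0.65,0,0,0,-0.26,0.01,0.455,0.65])

```text
t: 36.7
eef_pos: [0.4629, 0.2799, 0.029]
ee_rot: [-3.141, -0.525, -1.112]
force: [-0.1, -0.1, 0.3]
width: 0.0569
gripper_force: 0.0
```

arm_command(series=[0,0,0,0,0,0,0.1,0,0,0,0,0,0,0.1,0,0,0,0,0,0,0.1,0,0,0,0,0,0,0.1,0,0,0,0,0,0,0.1,0,0,0,0,0,0,0.1], force=30)

```text
t: 37.45
eef_pos: [0.4632, 0.2809, 0.0298]
ee_rot: [-3.138, -0.524, -1.114]
force: [-2.6, 0.4, 6.6]
width: 0.0358
gripper_force: 29.6
```

arm_command(series=[0,0,0,0.1,0,-0.17,0.1,0,0,0,0.25,0,-0.4,0.1,0,0,0,0.5,0,-0.87,0.1,0,0,0,0.5,0,-0.87,0.1])

```text
t: 37.95
eef_pos: [0.4636, 0.2827, 0.1326]
ee_rot: [-3.133, -0.52, -1.116]
force: [-0.8, 0.0, -1.5]
width: 0.0357
gripper_force: 29.6
```

arm_command(series=[0,0,0,0.1,0,-0.2,0.1,0,0,0,0.25,0,-0.43,0.1,0,0,0,0.25,0,-0.43,0.1])

```text
t: 38.33
eef_pos: [0.463, 0.281, 0.1801]
ee_rot: [-3.137, -0.522, -1.115]
force: [-0.3, -0.1, -1.9]
width: 0.0358
gripper_force: 29.6
```

```bash
python3 - <<'E'
from plan import *
s=arm.get_state();print(s['eef_pos'],s['force'],s['width'],s['gripper_force'],s['q']);chain(stand(-.1,-.09,2.029,.04,dz=.1),stand(-.1,-.09,2.029,.04))
E
```

```text
[0.46298662 0.28102094 0.18005111] [-0.31750351 -0.08330937 -1.86362484] 0.03578490181566634 29.600700438022614 [ 1.15644776  0.30618314 -0.51429465  0.43678206 -1.14038309 -0.96232313]
[0.46  0.195 0.145]
turn [-0.003 -0.999  0.001] shift [0.48  0.412 0.685]
[0.46  0.195 0.045]
turn [0. 0. 0.] shift [ 0.866 -0.     0.5  ]
```

arm_command(series=[0,-0.1,0,0.05,0.05,0.05,0.1,0,-0.2,0,0.1,0.1,0.1,0.1,0,-0.31,0,0.15,0.15,0.2,0.1,0,-0.42,0,0.2,0.2,0.3,0.1,0,-0.53,0,0.25,0.25,0.4,0.1,0,-0.64,0,0.3,0.3,0.5,0.1,0,-0.75,0,0.4,0.35,0.6,0.1,0,-0.86,0,0.45,0.4,0.65,0.1])

```text
t: 39.33
eef_pos: [0.4591, 0.1977, 0.1447]
ee_rot: [-3.138, 0.832, -1.112]
force: [-0.2, 0.3, -1.8]
width: 0.0361
gripper_force: 29.6
```

```bash
python3 - <<'E'
from plan import *
s=arm.get_state();print(s['eef_pos'],s['force'],s['width'],s['gripper_force'],s['q']);chain(stand(-.1,-.09,2.029,.04,dz=.1),stand(-.1,-.09,2.029,.04))
E
```

```text
[0.45910076 0.19770622 0.14474906] [-0.24436318  0.3066301  -1.76046588] 0.03609843771495995 29.603501558303833 [ 0.16534134  0.41497036 -0.14955656 -0.80514979 -1.3871304   0.60637724]
[0.46  0.195 0.145]
turn [-0.002 -0.137  0.001] shift [ 0.021  0.007 -0.019]
[0.46  0.195 0.045]
turn [0. 0. 0.] shift [ 0.866 -0.     0.5  ]
```

arm_command(series=[0,-0.1,0,0.02,0,-0.02,0.1,-0.002,-0.137,0,0.02,0.01,-0.02,0.1,-0.002,-0.137,0,0.02,0.01,-0.02,0.1,-0.002,-0.137,0,0.02,0.01,-0.02,0.1])

```text
t: 39.83
eef_pos: [0.4587, 0.1957, 0.1447]
ee_rot: [3.14, 1.04, -1.111]
force: [0.0, 0.7, -0.7]
width: 0.0359
gripper_force: 29.6
```

arm_command(series=[0,0,0,0.3,0,0.17,0.1,0,0,0,0.6,0,0.35,0.1,0,0,0,0.75,0,0.43,0.1,0,0,0,0.78,0,0.45,0.1,0,0,0,0.78,0,0.45,0.1])

```text
t: 40.45
eef_pos: [0.4594, 0.1953, 0.0558]
ee_rot: [-3.14, 1.041, -1.108]
force: [-0.3, -1.1, -0.8]
width: 0.0361
gripper_force: 29.6
```

```bash
python3 - <<'E'
from plan import *
s=arm.get_state();print(s['eef_pos'],s['force'],s['moment']);chain(stand(-.1,-.09,2.029,.04))
E
```

```text
[0.45939583 0.19531506 0.05580203] [-0.27921238 -1.07950717 -0.8158857 ] [-2.80900771 -1.49912898 -0.04481415]
[0.46  0.195 0.045]
turn [ 0.002 -0.004  0.002] shift [ 0.1   -0.001  0.053]
```

arm_command(series=[0,0,0,0.05,0,0.03,0.1,0,0,0,0.06,0,0.035,0.1,0,0,0,0.06,0,0.035,0.1])

```text
t: 40.83
eef_pos: [0.4595, 0.1951, 0.0489]
ee_rot: [-3.139, 1.042, -1.108]
force: [1.6, -1.1, 4.9]
width: 0.0357
gripper_force: 29.6
```

arm_command(series=[0,0,0,0.02,0,0.01,0.1,0,0,0,0.026,0,0.015,0.1,0,0,0,0.026,0,0.015,0.1])

```text
t: 41.2
eef_pos: [0.4603, 0.1954, 0.0479]
ee_rot: [-3.134, 1.044, -1.103]
force: [4.5, -3.2, 19.2]
width: 0.0357
gripper_force: 30.0
```

arm_command(series=[0,0,0,-0.02,0,-0.01,0.1,0,0,0,-0.02,0,-0.01,0.1])

```text
t: 41.45
eef_pos: [0.4596, 0.1951, 0.048]
ee_rot: [-3.139, 1.042, -1.108]
force: [2.3, -1.3, 6.2]
width: 0.0356
gripper_force: 30.0
```

arm_command(series=[0,0,0,0,0,0,0.7,0,0,0,0,0,0,0.7,0,0,0,0,0,0,0.7,0,0,0,0,0,0,0.7,0,0,0,0,0,0,0.7])

```text
t: 42.08
eef_pos: [0.4589, 0.1952, 0.0472]
ee_rot: [3.141, 1.042, -1.111]
force: [0.7, -0.4, 0.2]
width: 0.061
gripper_force: 0.0
```

arm_command(series=[0,0,0,0,0,-0.2,0.7,0,0,0,0,0,-0.5,0.7,0,0,0,0,0,-1,0.7])

```text
t: 42.45
eef_pos: [0.4973, 0.117, 0.0983]
ee_rot: [3.138, 1.042, -1.111]
force: [2.2, 0.1, -0.9]
width: 0.0614
gripper_force: 0.0
```

arm_command(series=[0,0,0,-0.3,0,-0.3,0.7,0,0,0,-0.7,0,-0.7,0.7,0,0,0,-0.9,0,-0.9,0.7])

```text
t: 42.82
eef_pos: [0.5129, 0.0871, 0.2242]
ee_rot: [-3.135, 1.038, -1.105]
force: [-0.2, 1.0, -0.2]
width: 0.0614
gripper_force: 0.0
```

```bash
python3 - <<'E'
from plan import *
s=arm.get_state();print(s['eef_pos'],s['ee_rot'],s['width'],s['q']);l=lie(B,.05)
chain(((.45,.2,.28),l[1]),((.45,.33,.28),l[1]),lie(B,.05,dz=.1))
E
```

```text
[0.512889   0.08707621 0.2242215 ] [-3.13513882  1.03839644 -1.10493155] 0.06138133904059162 [-0.09335957  0.51467401  0.10278995 -0.84895745 -1.78302756  0.65012127]
[0.45 0.2  0.28]
turn [-0.041  0.99  -0.147] shift [-1.136  0.06   0.829]
[0.45 0.33 0.28]
turn [0. 0. 0.] shift [-0.877 -0.815 -0.507]
[0.457 0.367 0.131]
turn [0. 0. 0.] shift [-0.961 -0.285  1.17 ]
```

arm_command(series=[0,0.11,-0.02,-0.3,0,0,0.7,0,0.22,-0.03,-0.6,0,0.1,0.7,-0.01,0.33,-0.05,-0.8,0,0.3,0.7,-0.02,0.44,-0.07,-1,0,0.5,0.7,-0.02,0.55,-0.08,-1,0.05,0.6,0.7,-0.03,0.66,-0.1,-1,0.05,0.75,0.7,-0.03,0.77,-0.12,-1,0.05,0.75,0.7,-0.04,0.88,-0.13,-1,0.05,0.75,0.7])

```text
t: 43.82
eef_pos: [0.4563, 0.1903, 0.2714]
ee_rot: [-3.127, -0.351, -0.917]
force: [0.9, -1.0, -1.1]
width: 0.0612
gripper_force: 0.0
```

```bash
python3 - <<'E'
from plan import *
s=arm.get_state();print(s['eef_pos'],s['ee_rot'],s['width']);l=lie(B,.05)
chain(((.45,.3,.28),l[1]),lie(B,.05,dz=.1))
im=arm.grab_frame('scene');cv2.imwrite('pics/full_o_scene.png',im);a=cv2.imread('pics/full_n_scene.png')
# red caps in scene
for f in(a,im):
    h=cv2.cvtColor(f,cv2.COLOR_BGR2HSV);m=cv2.inRange(h,(0,150,90),(5,255,255))|cv2.inRange(h,(174,150,90),(180,255,255));m[:130]=0;m[200:]=0;m[:,:290]=0;m[:,390:]=0
    c=cv2.connectedComponentsWithStats(m);print(np.round(c[3][1:],1).tolist(),c[2][1:,4])
b=np.array(A);st=MC-.1*U-.09*V
print('expect stand cap',proj('scene',[st+[0,0,.1],st+[0,0,.09],st+[0,0,.113]]))
E
```

```text
[0.45629901 0.19025017 0.2713821 ] [-3.12703274 -0.35144238 -0.91666093] 0.06122008593970074
[0.45 0.3  0.28]
turn [-0.003  0.109 -0.014] shift [-0.824 -0.623 -0.385]
[0.457 0.367 0.131]
turn [0. 0. 0.] shift [-1.164 -0.473  1.053]
[[333.5, 150.2], [324.8, 160.2], [358.5, 162.9]] [10 14 15]
[[333.5, 150.2], [308.0, 156.5], [358.5, 163.1]] [10 22 14]
expect stand cap [[307.98984579 160.18236901]
 [307.85295963 162.90724398]
 [308.16931472 156.60631497]]
```

A is standing and B and C haven't moved. B is next.

arm_command(series=[0,0.1,-0.01,-0.4,-0.3,-0.2,0.7,0,0.109,-0.014,-0.82,-0.62,-0.38,0.7,0,0.109,-0.014,-0.82,-0.62,-0.38,0.7])

```text
t: 44.25
eef_pos: [0.4504, 0.3026, 0.278]
ee_rot: [-3.141, -0.519, -0.891]
force: [-0.7, -0.0, -0.7]
width: 0.0612
gripper_force: 0.0
```

arm_command(series=[0,0,0,-0.5,-0.25,0.4,0.7,0,0,0,-1,-0.47,0.8,0.7,0,0,0,-1,-0.47,0.9,0.7,0,0,0,-1,-0.47,0.9,0.7])

```text
t: 44.75
eef_pos: [0.4605, 0.3601, 0.1493]
ee_rot: [3.139, -0.519, -0.894]
force: [-0.4, 0.2, 0.2]
width: 0.0613
gripper_force: 0.0
```

```bash
python3 - <<'E'
from plan import *
s=arm.get_state();print(s['eef_pos'],s['ee_rot'],s['width'])
chain(lie(B,.05,dz=.05),lie(B,.05))
E
```

```text
[0.46047003 0.36008519 0.14927746] [ 3.13906212 -0.51927279 -0.89351962] 0.061254175223010084
[0.457 0.367 0.081]
turn [0.002 0.003 0.   ] shift [-0.409 -0.016  0.557]
[0.457 0.367 0.031]
turn [0. 0. 0.] shift [-0.25  -0.     0.433]
```

arm_command(series=[0,0,0,-0.3,-0.01,0.3,0.7,0.002,0.003,0,-0.41,-0.016,0.56,0.7,0.002,0.003,0,-0.41,-0.016,0.56,0.7,0.002,0.003,0,-0.41,-0.016,0.56,0.7])

```text
t: 45.25
eef_pos: [0.4571, 0.3693, 0.0833]
ee_rot: [-3.135, -0.521, -0.895]
force: [1.0, 0.7, 0.5]
width: 0.0611
gripper_force: 0.0
```

```bash
python3 - <<'E'
from plan import *
s=arm.get_state();print(s['eef_pos'],s['ee_rot'],s['width'])
chain(lie(B,.05))
E
```

```text
[0.45711274 0.36932633 0.08333976] [-3.13522668 -0.52119389 -0.89516342] 0.06114543362660352
[0.457 0.367 0.031]
turn [-0.004  0.002 -0.001] shift [-0.25   0.02   0.465]
```

arm_command(series=[0,0,0,-0.12,0.01,0.23,0.7,0,0,0,-0.25,0.01,0.45,0.7,0,0,0,-0.25,0.01,0.45,0.7])

```text
t: 45.62
eef_pos: [0.4565, 0.3674, 0.0303]
ee_rot: [-3.138, -0.523, -0.893]
force: [-0.2, 0.1, 0.2]
width: 0.0616
gripper_force: 0.0
```

arm_command(series=[0,0,0,0,0,0,0.1,0,0,0,0,0,0,0.1,0,0,0,0,0,0,0.1,0,0,0,0,0,0,0.1,0,0,0,0,0,0,0.1,0,0,0,0,0,0,0.1], force=30)

```text
t: 46.38
eef_pos: [0.4564, 0.368, 0.0306]
ee_rot: [-3.137, -0.522, -0.893]
force: [-2.5, 0.1, 6.4]
width: 0.0359
gripper_force: 30.0
```

arm_command(series=[0,0,0,0.1,0,-0.17,0.1,0,0,0,0.25,0,-0.4,0.1,0,0,0,0.5,0,-0.87,0.1,0,0,0,0.5,0,-0.87,0.1])

```text
t: 46.88
eef_pos: [0.4567, 0.3699, 0.1336]
ee_rot: [-3.131, -0.519, -0.896]
force: [0.8, 1.1, -1.6]
width: 0.0356
gripper_force: 30.0
```

arm_command(series=[0,0,0,0.1,0,-0.2,0.1,0,0,0,0.25,0,-0.43,0.1,0,0,0,0.25,0,-0.43,0.1])

```text
t: 47.25
eef_pos: [0.4563, 0.3679, 0.181]
ee_rot: [-3.135, -0.521, -0.895]
force: [-0.3, 0.4, -0.9]
width: 0.0357
gripper_force: 30.0
```

```bash
python3 - <<'E'
from plan import *
s=arm.get_state();print(s['eef_pos'],s['force'],s['width'],s['gripper_force'],s['q'])
g=2.88;m=Rstand(g,np.radians(30),-1).as_matrix();P=stand(-.06,.07,g,.05,dz=.12)
mid=(P[0]+[0,0,.02],Rstand(2.248,np.radians(30),-1).as_euler('xyz'))
chain(mid,P,stand(-.06,.07,g,.05,dz=.006))
for q in (mid,P,stand(-.06,.07,g,.05)): print(ik(q[0],R.from_euler('xyz',q[1]),[s['q'],np.array([.5,.6,0,-.8,-1.5,1])]))
E
```

```text
[0.45626448 0.36793488 0.18100398] [-0.27352883  0.38644624 -0.92782847] 0.03570686019299876 29.983282685279846 [ 1.25392022  0.34392491 -0.47047468  0.48935995 -1.10606531 -0.87650431]
[0.406 0.355 0.194]
turn [-0.003 -0.998  0.002] shift [-0.119  0.471 -0.227]
[0.406 0.355 0.174]
turn [-0.348  0.    -0.201] shift [0.173 0.    0.1  ]
[0.406 0.355 0.061]
turn [0. 0. 0.] shift [0.987 0.    0.57 ]
(np.float64(1.1284149114797189e-26), array([ 0.53505095,  0.46001732, -0.39713181, -1.11520003, -1.26853997,
        0.82471974]))
(np.float64(3.309753715095296e-23), array([ 0.64578374,  0.66430088, -0.06010722, -0.75312048, -1.63889535,
        0.93798288]))
(np.float64(4.353614831554223e-21), array([ 0.64578374,  0.80819498, -0.10543961, -0.75325276, -1.50065933,
        1.0673047 ]))
```

arm_command(series=[0,-0.1,0,0,0.05,-0.1,0.1,0,-0.2,0,0,0.1,-0.2,0.1,0,-0.31,0,0,0.2,-0.2,0.1,0,-0.42,0,-0.05,0.3,-0.2,0.1,0,-0.53,0,-0.1,0.35,-0.2,0.1,0,-0.64,0,-0.1,0.4,-0.22,0.1,0,-0.75,0,-0.12,0.47,-0.22,0.1,0,-0.86,0,-0.12,0.47,-0.23,0.1])

```text
t: 48.25
eef_pos: [0.4057, 0.3544, 0.1936]
ee_rot: [-3.136, 0.834, -0.889]
force: [-0.5, -0.3, -2.7]
width: 0.0362
gripper_force: 30.0
```

```bash
python3 - <<'E'
from plan import *
s=arm.get_state();print(s['eef_pos'],s['force'],s['width'],s['gripper_force'],s['q'])
g=3.0;P=stand(-.06,.07,g,.05,dz=.12)
chain(P,stand(-.06,.07,g,.05,dz=.02))
E
```

```text
[0.4056897  0.35444085 0.19358786] [-0.49016699 -0.34024507 -2.65126343] 0.03617992872950782 29.983850419521332 [ 0.47675547  0.36949177 -0.07589689 -0.82673557 -1.41191066  0.46477135]
[0.406 0.356 0.174]
turn [-0.389 -0.13  -0.281] shift [ 0.135 -0.015  0.136]
[0.406 0.356 0.075]
turn [0. 0. 0.] shift [ 0.866 -0.     0.5  ]
```

arm_command(series=[-0.08,-0.03,-0.06,0,0,0,0.1,-0.16,-0.05,-0.12,0.05,0,0.05,0.1,-0.24,-0.08,-0.17,0.1,0,0.1,0.1,-0.32,-0.11,-0.23,0.13,-0.01,0.13,0.1,-0.389,-0.13,-0.281,0.135,-0.015,0.136,0.1,-0.389,-0.13,-0.281,0.135,-0.015,0.136,0.1,-0.389,-0.13,-0.281,0.135,-0.015,0.136,0.1])

```text
t: 49.12
eef_pos: [0.406, 0.3562, 0.1735]
ee_rot: [3.129, 1.044, -0.151]
force: [0.2, -0.3, 0.2]
width: 0.0357
gripper_force: 30.0
```

arm_command(series=[0,0,0,0.25,0,0.15,0.1,0,0,0,0.5,0,0.29,0.1,0,0,0,0.75,0,0.43,0.1,0,0,0,0.86,0,0.5,0.1,0,0,0,0.86,0,0.5,0.1])

```text
t: 49.75
eef_pos: [0.4059, 0.3556, 0.0738]
ee_rot: [3.13, 1.045, -0.15]
force: [-0.3, -0.0, 0.0]
width: 0.0361
gripper_force: 30.0
```

```bash
python3 - <<'E'
from plan import *
s=arm.get_state();print(s['eef_pos'],s['force'],s['width'],s['gripper_force'],s['q'])
chain(stand(-.06,.07,3.0,.05,dz=.007))
E
```

```text
[0.40587761 0.35560901 0.07377853] [-0.2814173  -0.01094515  0.02752012] 0.03614514183252616 29.98359739780426 [ 0.61290387  0.82476468  0.23484968 -0.6534069  -1.82102581  0.94034647]
[0.406 0.356 0.062]
turn [ 0.003 -0.001 -0.003] shift [ 0.108 -0.007  0.059]
```

arm_command(series=[0.003,0,-0.003,0.06,0,0.035,0.1,0.003,0,-0.003,0.1,0,0.06,0.1,0.003,0,-0.003,0.1,0,0.06,0.1])

```text
t: 50.12
eef_pos: [0.4061, 0.3559, 0.0634]
ee_rot: [-3.137, 1.043, -0.137]
force: [-0.5, -0.5, -0.5]
width: 0.0357
gripper_force: 30.0
```

arm_command(series=[0,0,0,0.015,0,0.008,0.1,0,0,0,0.026,0,0.015,0.1,0,0,0,0.026,0,0.015,0.1])

```text
t: 50.5
eef_pos: [0.4061, 0.3559, 0.0603]
ee_rot: [-3.137, 1.044, -0.137]
force: [-0.1, -0.6, -0.8]
width: 0.0358
gripper_force: 30.0
```

arm_command(series=[0,0,0,0.015,0,0.008,0.1,0,0,0,0.018,0,0.01,0.1,0,0,0,0.018,0,0.01,0.1])

```text
t: 50.88
eef_pos: [0.4062, 0.3559, 0.0582]
ee_rot: [-3.137, 1.044, -0.137]
force: [0.6, 0.2, -0.4]
width: 0.036
gripper_force: 30.0
```

arm_command(series=[0,0,0,0.01,0,0.006,0.1,0,0,0,0.015,0,0.009,0.1])

```text
t: 51.12
eef_pos: [0.4061, 0.3559, 0.0565]
ee_rot: [-3.137, 1.044, -0.137]
force: [0.7, 0.6, -0.7]
width: 0.0362
gripper_force: 30.0
```

arm_command(series=[0,0,0,0.01,0,0.006,0.1,0,0,0,0.015,0,0.009,0.1,0,0,0,0.015,0,0.009,0.1])

```text
t: 51.5
eef_pos: [0.4062, 0.3559, 0.0552]
ee_rot: [-3.136, 1.044, -0.136]
force: [0.4, 0.2, 2.6]
width: 0.0359
gripper_force: 30.0
```

arm_command(series=[0,0,0,0.01,0,0.006,0.1,0,0,0,0.015,0,0.009,0.1,0,0,0,0.015,0,0.009,0.1])

```text
t: 51.88
eef_pos: [0.4062, 0.3559, 0.0551]
ee_rot: [-3.134, 1.044, -0.133]
force: [3.8, 1.3, 13.1]
width: 0.0357
gripper_force: 30.0
```

Contact is made at 0.055. I'll relax, release and retreat.

arm_command(series=[0,0,0,-0.012,0,-0.007,0.1,0,0,0,-0.012,0,-0.007,0.1])

```text
t: 52.12
eef_pos: [0.4062, 0.3559, 0.0552]
ee_rot: [-3.136, 1.044, -0.136]
force: [1.4, 0.2, 7.2]
width: 0.0362
gripper_force: 30.0
```

arm_command(series=[0,0,0,0,0,0,0.7,0,0,0,0,0,0,0.7,0,0,0,0,0,0,0.7,0,0,0,0,0,0,0.7,0,0,0,0,0,0,0.7])

```text
t: 52.75
eef_pos: [0.4061, 0.3559, 0.0543]
ee_rot: [-3.137, 1.044, -0.137]
force: [-0.5, 0.3, 0.0]
width: 0.0614
gripper_force: 0.0
```

arm_command(series=[0,0,0,0,0,-0.2,0.7,0,0,0,0,0,-0.5,0.7,0,0,0,0,0,-1,0.7])

```text
t: 53.12
eef_pos: [0.4913, 0.3438, 0.105]
ee_rot: [-3.139, 1.045, -0.138]
force: [0.2, 0.3, 0.5]
width: 0.0612
gripper_force: 0.0
```

arm_command(series=[0,0,0,-0.3,0,-0.2,0.7,0,0,0,-0.7,0,-0.4,0.7,0,0,0,-0.9,0,-0.6,0.7])

```text
t: 53.5
eef_pos: [0.4983, 0.3426, 0.2152]
ee_rot: [-3.134, 1.041, -0.134]
force: [-0.3, -0.1, -0.3]
width: 0.0617
gripper_force: 0.0
```

arm_command(series=[0,0,0,-0.5,0,-0.2,0.7,0,0,0,-0.5,0,-0.2,0.7])

```text
t: 53.75
eef_pos: [0.4913, 0.3437, 0.2709]
ee_rot: [-3.126, 1.036, -0.127]
force: [-1.0, 0.0, 0.4]
width: 0.0613
gripper_force: 0.0
```

```bash
python3 - <<'E'
from plan import *
s=arm.get_state();print(s['eef_pos'],s['ee_rot'],s['width'],s['q']);l=lie(C,.05)
chain(((.57,.25,.29),l[1]),lie(C,.05,dz=.1))
print(ik(np.array([.57,.25,.29]),R.from_euler('xyz',l[1]),[s['q'],np.array([1,.4,-.3,.4,-1,-.7])]))
im=arm.grab_frame('scene')
h=cv2.cvtColor(im,cv2.COLOR_BGR2HSV);m=cv2.inRange(h,(0,150,90),(5,255,255))|cv2.inRange(h,(174,150,90),(180,255,255));m[:130]=0;m[200:]=0;m[:,:290]=0;m[:,390:]=0
c=cv2.connectedComponentsWithStats(m);print(np.round(c[3][1:],1).tolist(),c[2][1:,4])
st=MC-.06*U+.07*V;print('expect B cap',proj('scene',[st+[0,0,.113],st+[0,0,.085]]))
E
```

```text
[0.49133884 0.34371672 0.27090755] [-3.12624384  1.03559976 -0.12720796] 0.06128174055573486 [ 0.53044635  0.72358989  0.56860301 -0.72471272 -2.1951014   0.71439949]
[0.57 0.25 0.29]
turn [0.138 0.936 0.547] shift [ 0.294  0.816 -0.883]
[0.566 0.353 0.131]
turn [0. 0. 0.] shift [-1.538 -0.569  0.953]
(np.float64(1.1748207763242788e-25), array([ 1.00824554,  0.2533034 , -0.14511707,  0.4901746 , -1.40500399,
       -0.52001417]))
[[321.1, 132.3], [308.0, 156.5], [358.5, 162.9]] [14 24 15]
expect B cap [[321.35548189 132.38602607]
 [320.86521475 139.68962804]]
```

B stands. C is next.

arm_command(series=[0.01,0.09,0.05,0,0.1,-0.3,0.7,0.03,0.18,0.11,0,0.2,-0.6,0.7,0.04,0.28,0.16,0,0.4,-0.88,0.7,0.06,0.37,0.22,0.1,0.6,-0.88,0.7,0.07,0.46,0.27,0.2,0.8,-0.88,0.7,0.08,0.56,0.33,0.29,0.82,-0.88,0.7,0.1,0.65,0.38,0.29,0.82,-0.88,0.7,0.11,0.73,0.43,0.29,0.82,-0.88,0.7])

```text
t: 54.8
eef_pos: [0.5682, 0.2494, 0.2849]
ee_rot: [3.023, -0.19, -0.768]
force: [-0.5, -0.6, 0.2]
width: 0.0617
gripper_force: 0.0
```

```bash
python3 - <<'E'
from plan import *
s=arm.get_state();print(s['eef_pos'],s['ee_rot'],s['width'],s['q']);l=lie(C,.05)
chain(((.565,.3,.28),l[1]),lie(C,.05,dz=.1))
E
```

```text
[0.56818598 0.24940815 0.28488322] [ 3.02290028 -0.19032902 -0.76774425] 0.061680296839475124 [ 0.83498696  0.28377154 -0.11039893  0.19167918 -1.30814845 -0.10540568]
[0.565 0.3   0.28 ]
turn [0.036 0.205 0.117] shift [-0.377 -0.337 -0.063]
[0.566 0.353 0.131]
turn [0. 0. 0.] shift [-1.112 -0.315  1.083]
```

arm_command(series=[0.015,0.08,0.05,-0.2,-0.15,0,0.7,0.03,0.16,0.09,-0.37,-0.33,-0.06,0.7,0.036,0.205,0.117,-0.37,-0.33,-0.06,0.7,0.036,0.205,0.117,-0.37,-0.33,-0.06,0.7])

```text
t: 55.3
eef_pos: [0.5641, 0.2995, 0.2782]
ee_rot: [3.135, -0.521, -0.935]
force: [0.2, 0.0, -0.0]
width: 0.0614
gripper_force: 0.0
```

arm_command(series=[0,0,0,-0.5,-0.15,0.4,0.7,0,0,0,-1,-0.3,0.9,0.7,0,0,0,-1,-0.31,1,0.7,0,0,0,-1,-0.31,1,0.7,0,0,0,-1,-0.31,1,0.7])

```text
t: 55.92
eef_pos: [0.569, 0.3472, 0.1448]
ee_rot: [3.141, -0.519, -0.942]
force: [0.2, -0.9, 0.6]
width: 0.0612
gripper_force: 0.0
```

```bash
python3 - <<'E'
from plan import *
s=arm.get_state();print(s['eef_pos'],s['ee_rot'],s['width'])
chain(lie(C,.05,dz=.05),lie(C,.05))
E
```

```text
[0.56899546 0.34723646 0.14482691] [ 3.14090025 -0.51878062 -0.94162528] 0.061244026852470865
[0.566 0.353 0.081]
turn [0.    0.003 0.001] shift [-0.373 -0.006  0.526]
[0.566 0.353 0.031]
turn [0. 0. 0.] shift [-0.25  -0.     0.433]
```

arm_command(series=[0,0,0,-0.3,0,0.3,0.7,0,0.003,0,-0.37,0,0.52,0.7,0,0.003,0,-0.37,0,0.52,0.7,0,0.003,0,-0.37,0,0.52,0.7])

```text
t: 56.42
eef_pos: [0.5653, 0.353, 0.0821]
ee_rot: [-3.141, -0.523, -0.942]
force: [0.5, 0.9, 1.2]
width: 0.0615
gripper_force: 0.0
```

arm_command(series=[0,0,0,-0.13,0,0.22,0.7,0,0,0,-0.25,0,0.43,0.7,0,0,0,-0.25,0,0.43,0.7,0,0,0,-0.25,0,0.43,0.7])

```text
t: 56.92
eef_pos: [0.565, 0.3532, 0.0321]
ee_rot: [-3.141, -0.524, -0.941]
force: [-1.1, -0.4, 0.3]
width: 0.0612
gripper_force: 0.0
```

arm_command(series=[0,0,0,0,0,0,0.1,0,0,0,0,0,0,0.1,0,0,0,0,0,0,0.1,0,0,0,0,0,0,0.1,0,0,0,0,0,0,0.1,0,0,0,0,0,0,0.1], force=30)

```text
t: 57.68
eef_pos: [0.5645, 0.3525, 0.0308]
ee_rot: [3.14, -0.525, -0.941]
force: [-3.4, -0.9, 5.2]
width: 0.0358
gripper_force: 29.7
```

arm_command(series=[0,0,0,0.1,0,-0.17,0.1,0,0,0,0.25,0,-0.4,0.1,0,0,0,0.5,0,-0.87,0.1,0,0,0,0.5,0,-0.87,0.1])

```text
t: 58.18
eef_pos: [0.5656, 0.3552, 0.1358]
ee_rot: [-3.135, -0.521, -0.944]
force: [-1.0, 0.7, -1.7]
width: 0.0362
gripper_force: 29.7
```

arm_command(series=[0,0,0,0.1,0,-0.2,0.1,0,0,0,0.25,0,-0.43,0.1,0,0,0,0.25,0,-0.43,0.1])

```text
t: 58.55
eef_pos: [0.5649, 0.3534, 0.1826]
ee_rot: [-3.14, -0.523, -0.942]
force: [-0.5, 0.3, -1.5]
width: 0.0358
gripper_force: 29.7
```

```bash
python3 - <<'E'
from plan import *
s=arm.get_state();print(s['eef_pos'],s['force'],s['width'],s['gripper_force'],s['q'])
g=2.199;P=stand(.08,.0,g,.05,dz=.12);F=stand(.08,.0,g,.05,dz=.02)
chain(P,F)
for q in (P,F): print(ik(q[0],R.from_euler('xyz',q[1]),[s['q'],np.array([.4,.6,0,-.8,-1.5,1])]))
E
```

```text
[0.56490265 0.35341128 0.18256341] [-0.50407424  0.29500342 -1.45288817] 0.03579417813141041 29.71902161836624 [ 1.07081516  0.43885037 -0.32921962  0.53032665 -1.10457673 -0.75699464]
[0.557 0.372 0.174]
turn [-0.001 -0.999  0.001] shift [-0.213 -0.05  -0.03 ]
[0.557 0.372 0.075]
turn [0. 0. 0.] shift [ 0.866 -0.     0.5  ]
(np.float64(5.915717062045937e-21), array([ 0.44479951,  0.66211273, -0.06453406, -1.0587044 , -1.35498967,
        0.71921646]))
(np.float64(3.873198433577795e-21), array([ 0.44479951,  0.78053429, -0.10587171, -1.09526454, -1.27912833,
        0.86451611]))
```

arm_command(series=[0,-0.1,0,0,0,0,0.1,0,-0.2,0,0,0,0,0.1,0,-0.31,0,-0.05,0,0,0.1,0,-0.42,0,-0.1,0,0,0.1,0,-0.53,0,-0.1,-0.05,0,0.1,0,-0.64,0,-0.15,-0.05,-0.03,0.1,0,-0.75,0,-0.2,-0.05,-0.03,0.1,0,-0.86,0,-0.21,-0.05,-0.03,0.1])

```text
t: 59.55
eef_pos: [0.5571, 0.3716, 0.1727]
ee_rot: [3.141, 0.833, -0.942]
force: [-0.1, -0.5, -1.7]
width: 0.0361
gripper_force: 29.7
```

arm_command(series=[0,-0.1,0,0,0,0,0.1,0,-0.139,0,0,0,0,0.1,0,-0.139,0,0,0,0,0.1,0,-0.139,0,0,0,0,0.1])

```text
t: 60.05
eef_pos: [0.5569, 0.3717, 0.1725]
ee_rot: [3.138, 1.043, -0.944]
force: [0.8, -0.9, -0.7]
width: 0.0361
gripper_force: 29.7
```

```bash
python3 - <<'E'
from plan import *
s=arm.get_state();print(s['eef_pos'],s['force'],s['width'],s['gripper_force'],s['q'])
chain(stand(.08,.0,2.199,.05,dz=.02),stand(.08,.0,2.199,.05,dz=.006))
E
```

```text
[0.55689912 0.3717095  0.17250556] [ 0.84939673 -0.89461443 -0.65860359] 0.036056732711160715 29.721779823303223 [ 0.31176408  0.66374685  0.27681658 -0.9651128  -1.631603    0.49078732]
[0.557 0.372 0.075]
turn [ 0.001 -0.002 -0.   ] shift [ 0.845 -0.009  0.497]
[0.557 0.372 0.061]
turn [0. 0. 0.] shift [ 0.121 -0.     0.07 ]
```

arm_command(series=[0,0,0,0.25,0,0.15,0.1,0,0,0,0.5,0,0.29,0.1,0,0,0,0.75,0,0.43,0.1,0,0,0,0.86,0,0.5,0.1,0,0,0,0.86,0,0.5,0.1])

```text
t: 60.68
eef_pos: [0.5562, 0.3714, 0.0715]
ee_rot: [3.133, 1.046, -0.949]
force: [1.1, 0.5, -0.9]
width: 0.0359
gripper_force: 29.7
```

arm_command(series=[0,0,0,0.06,0,0.035,0.1,0,0,0,0.1,0,0.06,0.1,0,0,0,0.1,0,0.06,0.1])

```text
t: 61.05
eef_pos: [0.5567, 0.3715, 0.0614]
ee_rot: [3.138, 1.045, -0.944]
force: [0.6, -0.1, -0.8]
width: 0.0359
gripper_force: 29.7
```

arm_command(series=[0,0,0,0.01,0,0.006,0.1,0,0,0,0.018,0,0.01,0.1,0,0,0,0.018,0,0.01,0.1])

```text
t: 61.42
eef_pos: [0.5567, 0.3715, 0.0594]
ee_rot: [3.138, 1.045, -0.944]
force: [-0.0, 0.6, -0.5]
width: 0.0364
gripper_force: 29.7
```

arm_command(series=[0,0,0,0.01,0,0.006,0.1,0,0,0,0.018,0,0.01,0.1,0,0,0,0.018,0,0.01,0.1])

```text
t: 61.8
eef_pos: [0.5567, 0.3714, 0.0571]
ee_rot: [3.138, 1.045, -0.945]
force: [-0.8, -0.2, -1.2]
width: 0.0363
gripper_force: 29.7
```

arm_command(series=[0,0,0,0.01,0,0.006,0.1,0,0,0,0.015,0,0.009,0.1,0,0,0,0.015,0,0.009,0.1])

```text
t: 62.18
eef_pos: [0.5567, 0.3714, 0.0557]
ee_rot: [3.138, 1.045, -0.944]
force: [0.5, -0.9, -0.3]
width: 0.0363
gripper_force: 29.7
```

arm_command(series=[0,0,0,0.01,0,0.006,0.1,0,0,0,0.015,0,0.009,0.1,0,0,0,0.015,0,0.009,0.1])

```text
t: 62.55
eef_pos: [0.5569, 0.3716, 0.0554]
ee_rot: [3.141, 1.046, -0.941]
force: [0.9, -2.4, 7.4]
width: 0.0359
gripper_force: 29.8
```

arm_command(series=[0,0,0,-0.006,0,-0.003,0.1,0,0,0,-0.006,0,-0.003,0.1])

```text
t: 62.8
eef_pos: [0.5569, 0.3716, 0.0554]
ee_rot: [3.14, 1.045, -0.942]
force: [1.1, -1.7, 6.1]
width: 0.0357
gripper_force: 29.8
```

arm_command(series=[0,0,0,0,0,0,0.7,0,0,0,0,0,0,0.7,0,0,0,0,0,0,0.7,0,0,0,0,0,0,0.7,0,0,0,0,0,0,0.7])

```text
t: 63.42
eef_pos: [0.5566, 0.3715, 0.0544]
ee_rot: [3.138, 1.045, -0.945]
force: [0.9, 0.3, 0.2]
width: 0.0609
gripper_force: 0.0
```

arm_command(series=[0,0,0,0,0,-0.2,0.7,0,0,0,0,0,-0.5,0.7,0,0,0,0,0,-1,0.7])

```text
t: 63.8
eef_pos: [0.6076, 0.301, 0.1052]
ee_rot: [3.136, 1.045, -0.945]
force: [0.5, -0.2, 0.3]
width: 0.0613
gripper_force: 0.0
```

arm_command(series=[0,0,0,-0.3,0,-0.2,0.7,0,0,0,-0.7,0,-0.4,0.7,0,0,0,-0.9,0,-0.6,0.7])

```text
t: 64.18
eef_pos: [0.6126, 0.2956, 0.2158]
ee_rot: [-3.139, 1.043, -0.939]
force: [0.4, -0.2, 0.5]
width: 0.0613
gripper_force: 0.0
```

arm_command(series=[0,0,0,-0.5,0,-0.4,0.7,0,0,0,-0.9,0,-0.9,0.7,0,0,0,-0.9,0,-0.9,0.7])

```text
t: 64.55
eef_pos: [0.6332, 0.2677, 0.3415]
ee_rot: [-3.128, 1.039, -0.932]
force: [-0.7, 0.6, -0.4]
width: 0.0617
gripper_force: 0.0
```

```bash
python3 - <<'E'
from plan import *
s=arm.get_state();print(s['eef_pos'],s['ee_rot'],s['force'])
go(s['eef_pos'],(np.pi,0,-.9))
im=arm.grab_frame('scene');t=arm.grab_frame('top')
cv2.imwrite('pics/full_z.png',im)
w=np.zeros((560,800,3),np.uint8);w[:,:440]=cv2.resize(im[100:310,235:400],(440,560),interpolation=2);w[:,440:]=cv2.resize(t[150:270,290:367+0] if 0 else t[140:392,130:292],(360,560),interpolation=2)
# left: scene right half; right: two stacked: tub/tray scene + top mat
w[:280,440:]=cv2.resize(im[190:310,120:274],(360,280),interpolation=2);w[280:,440:]=cv2.resize(t[150:264,135:282],(360,280),interpolation=2)
cv2.imwrite('pics/p9.png',w)
E
```

```text
[0.63321758 0.26766856 0.34148185] [-3.12829688  1.03871877 -0.93167202] [-0.72837981  0.5934214  -0.3803758 ]
turn [-0.018  0.661 -0.023] shift [0. 0. 0.]
```

View pics/p9.png

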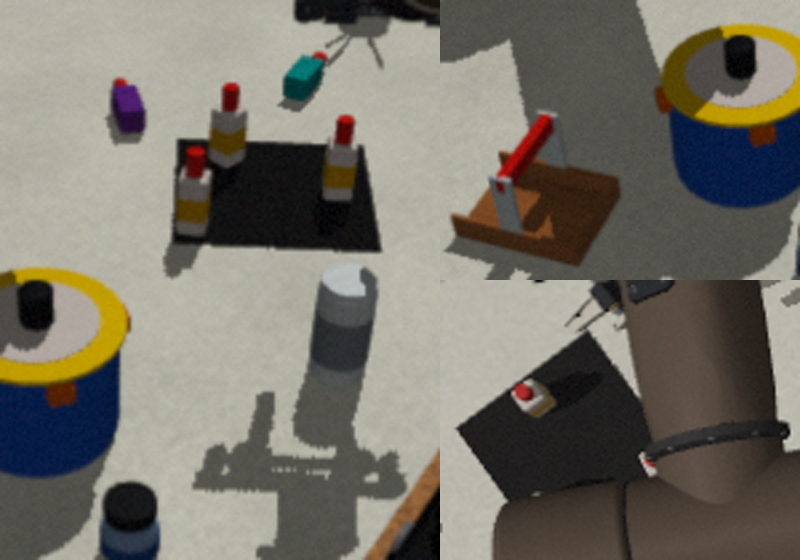

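All three bottles stand on the mat: A at (193,195), B at (228,130) and C at (341,165). The lid is level on the tub and the tray is flat and empty. I'll check the lid height numerically and then hand in.

```bash
python3 - <<'E'
from h import *
from scipy.ndimage import map_coordinates as mc
th=np.linspace(0,2*np.pi,180,endpoint=False);im=cv2.imread('pics/full_z.png').astype(float);ch=im[...,2]-im[...,0]
K,D,P=cam('scene');T=np.linalg.inv(P);rv=cv2.Rodrigues(T[:3,:3])[0]
def S(x,y,r,z): 
    u=cv2.projectPoints(np.c_[x+r*np.cos(th),y+r*np.sin(th),0*th+z],rv,T[:3,3],K,D)[0][:,0];return mc(ch,[u[:,1],u[:,0]],order=1)
for z in np.arange(.115,.145,.004):
    print(round(z,3),max((np.mean(np.clip(S(.5388+i*.001,-.1632+j*.001,.084,z)-S(.5388+i*.001,-.1632+j*.001,.088,z),-25,25)),i,j) for i in range(-5,6) for j in range(-5,6)))
E
```

```text
0.115 (np.float64(6.962262924898197), -5, 5)
0.119 (np.float64(15.707466997066563), -5, 5)
0.123 (np.float64(23.6611581090865), -5, 5)
0.127 (np.float64(23.97376604366667), -4, 5)
0.131 (np.float64(23.96270861631583), 0, 2)
0.135 (np.float64(23.95859617264237), 4, -1)
0.139 (np.float64(22.695408227570905), 5, -4)
0.143 (np.float64(14.892434569695231), 5, -5)
```

```bash
python3 -c "
from station import arm
print(arm.job_done())"
```

```text
the job is handed in; nothing more can be done
None
```

I handed the job in at about 65 s: all three blocks are in the tub with the lid pressed home, the empty tray is flat on the bench, all three bottles stand on the mat, and the spray can, paint jar and tool case were left alone; no verdict came back.

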